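Set up the dish-decorating station

TASK

Set up the decorating station: pull the stand's sprung arm by its red tab out to its stop so that it stays out, then lay the wooden hand-rest bridge across the dish with both of its feet resting in the two notches. Stand every toppled paint bottle upright on the plywood board, wholly on it. Do not touch the wet dish, and leave the brush pot, the rinse cup and the dish stack where they are.

Things in the scene. Friction and masses are not known exactly. Their poses are not given: they have to be found in the camera images.
- stand: Fixed stand, base 100 x 205 x 10 mm. Origin on the table under the dish; z up; +y to the fixed notch, -y to the pull-out arm's notch. Notch: grey cradle, open above and towards the dish; floor 22 mm above table, side walls 38 mm apart, 14 tall, 50 over outsides; end wall's inner face 98 mm from origin, block 64 to 102 mm (arm's: same when out, 45 nearer when home)
- pull_arm (a joint): Sprung pull-out arm, slides along the stand's -y; 0 = home (in), 0.045 m = out at its stop. Over-centre spring: pulls home with up to 8 N while less than about 32 mm out (let go there, it springs home); beyond that it pushes out to the stop with up to 5 N and keeps it there
- pull_grip (a point): Point to pinch on the red tab at the outer end of the pull-out arm, moves with it; 45 mm above the table. Upright tab 24 mm wide (stand's x), 22 long (y), top 60 mm above the table, free beside it in x down to 20 mm; the notch block (36 mm tall) begins 23 mm from this point on the dish side. It is 125 mm from the stand's origin when out, 80 when home. Axes as the stand's
- bridge_seat (a point): Fixed point of the stand midway between the notches (arm fully out), at the height of their floors, 22 mm above the table, under the dish. The bridge's origin lies here, with its y axis along the stand's y (either way round), when it rests in both notches. Axes as the stand's
- bridge: Loose wooden hand-rest bridge, a strap bent like a wide hat, on two feet, 160 g. Deck 152 mm long (y), 30 wide (x), 8 thick, top 75 mm above the feet's undersides; legs 8 thick, outer faces at y = +-76; feet 30 wide, 8 thick, out to y = +-92 mm. Origin midway between the feet at their undersides; z up. Same either way round. Grip the deck across its width from above
- board: Fixed plywood paint board, 180 (x) x 240 (y) x 8 mm with a blue stripe along its two short edges. Origin: centre of its underside, on the table; bottles stand on its top, 8 mm up
- dish: Painted ochre dish on the turntable, 116 mm across, 18 mm tall, fixed to the stand. Wet paint: the robot must not touch it. Origin: centre of its underside, 48 mm above the table
- bottle_red: Closed square paint bottle, red with a white cap: body 40 x 40 x 72 mm, then neck and round cap 24 mm across up to 100 mm tall, about 130 g. Origin: on its axis, 50 mm above the base (half its height); z points from the base to the cap. At the start it lies on one flat side, cap roughly to the left or right as the robot sees it, its origin 20 mm above the table. May be absent (then None).
- bottle_blue: Closed square paint bottle, blue with an orange cap: body 40 x 40 x 72 mm, then neck and round cap 24 mm across up to 100 mm tall, about 130 g. Origin: on its axis, 50 mm above the base (half its height); z points from the base to the cap. At the start it lies on one flat side, cap roughly to the left or right as the robot sees it, its origin 20 mm above the table. May be absent (then None).
- bottle_black: Closed square paint bottle, black with a grey cap: body 40 x 40 x 72 mm, then neck and round cap 24 mm across up to 100 mm tall, about 130 g. Origin: on its axis, 50 mm above the base (half its height); z points from the base to the cap. At the start it lies on one flat side, cap roughly to the left or right as the robot sees it, its origin 20 mm above the table. May be absent (then None).
- bottle_ochre: Closed square paint bottle, ochre yellow with a black cap: body 40 x 40 x 72 mm, then neck and round cap 24 mm across up to 100 mm tall, about 130 g. Origin: on its axis, 50 mm above the base (half its height); z points from the base to the cap. At the start it lies on one flat side, cap roughly to the left or right as the robot sees it, its origin 20 mm above the table. May be absent (then None).
- brush_pot: Terracotta brush pot, 72 mm across, 85 mm tall, with brushes up to 180 mm; leave alone. Origin: centre of its underside.
- rinse_cup: White ceramic rinse cup, 76 mm across, 85 mm tall; leave alone. Origin: centre of its underside.
- dish_stack: Stack of four ochre dishes, 130 mm across, 52 mm tall; leave alone. Origin: centre of its underside.
Not all that is in view belongs to the job. Of the things like the bridge, leave any that is white; of the rest the smaller one is meant.

How it is judged:
By the outcome, as a careful person would: the job done as asked, in the order asked, and still so for the second after the job is handed in, with the robot touching nothing.
Of bottle_red, bottle_blue, bottle_black, bottle_ochre only 3 to 4 are there at a start; the rules pass over those that are not, and their reading is None.
At some moment in a run one of bottle_red, bottle_blue, bottle_black, bottle_ochre may be knocked a few centimetres aside while the robot is not near it.
Once in a run the grip may slacken for a moment while it holds something.
It also fails if it takes over 210 s, if anything falls off the work surface, if the arm or the gripper's body presses on something with over 40 N, if the wrist force passes 120 N, or if a joint passes its speed limit or range.

ROBOT

A 6-joint arm with a two-finger parallel gripper is mounted at the origin on the work surface. World frame = base frame: x ahead of the robot, y to its left, z up, the work surface at z = 0. Lengths are in mm, angles in rad, forces in N, time in s.
With the tool pointing down it reaches from about 225 to 725 mm from the base axis. Payload 3.1 kg.
Tool frame: the origin (TCP) lies between the finger pads; the fingertips stand 8 mm ahead of it and the grasp point (between the pads) lies 11 mm behind it; z points along the fingers, y is the line along which they close (so a half turn about z gives the same grasp; the last joint's range is limited). The gripper opens to 85 mm and grips with 20 to 120 N. Pads are 22 mm wide; open, the fingers measure 114 mm over their backs; the gripper's body (76 mm by 85 mm) begins 54 mm behind the grasp point. The pads swing forward as they close: fully open they stand 13 mm farther back than shut.
Start: joints at [-1.306, 0.048, 0.099, 1.622, 0, 1.443], TCP at [200.942, -485.015, 239.312] pointing down, gripper open.
Joint ranges: [-2.91, 2.91], [-0.99, 1.94], [-1.21, 1.42], [-2.12, 2.29], [-1.49, 1.47], [-3.14, 3.14]. Speed limits (rad/s): [2.79, 2.79, 3.14, 3.14, 3.14, 3.14].

INTERFACE

Orientations are given as a 3x3 rotation matrix whose columns are the frame's x, y, z axes.
In Python, from plant import arm gives the robot as it stands.
- The arm moves only by the tool step_arm, never from a script. Its argument "commands" is a list of rows, each an object of numbers: "tx", "ty", "tz": the shift along the world's x, y, z in units of 25 mm (1.0 is 25 mm); "ax", "ay", "az": the turn, a rotation vector about the world's x, y, z in units of 8 degrees (1.0 is 8 degrees); "claw": the finger opening in mm, from 0 to 85.4. In form: [{"tx": .., "ty": .., "tz": .., "ax": .., "ay": .., "az": .., "claw": ..}, ...]. A call has exactly 10 rows; each row shifts and turns the commanded pose from where the row before left it; what a row does not reach is not made up. A row lasts 1/10 s, in which the tool goes at most 50 mm and 8.59 degrees, less where a joint would pass 70% of its speed; a pose out of reach is approached as far as the arm can. A call is refused whole if a number of a shift passes 1 or a number of a turn 1, either way. A call with a gripper value outside its range is refused whole. The fingers move at their own pace and stop on an object; the grip force is fixed at half the most. Time passes only in rows, so rows that do not move let the fingers close, or fill a call up. It gives the time, the measured TCP pose, the force, the opening and the grip force at its end, in the units of the state.
- arm.sense(): the state, without advancing time (a new reading comes with each control period).
- arm.read_camera(name): name is "side" or "top" or "wrist"; returns a dict with "image" (480x640x3 uint8, red, green, blue), "z_map" (480x640 float32, mm along the optical axis (not along the pixel's ray), 0 where there is no reading), "fx", "fy", "cx", "cy" (pixels), "R" (3x3) and "t" (3): a world point X has camera coordinates R X + t. Camera axes: x right, y down, z forward; pixel columns grow to the right and rows downward; lengths in mm; the calibration is good to about 2 mm. A picture is of the moment at which its call begins.
- arm.finish_job(): hands the job in; it is judged then, once.
The state is a dict: "t": time; "qpos": joint angles; "qd": joint speeds; "effort": joint torques, N m; "eef_pos": TCP position; "ee_rot": TCP orientation; "force": force on the tool from outside, world axes, zero at the start; "ft_torque": the same for the moment, N m; "opening": finger opening in mm; "gripper_force": force on a finger pad.
Only numpy, scipy, OpenCV 4.12 (cv2) and the standard library are available. Lean on these libraries where they do the work, as an engineer would, in place of code of your own. Each camera call takes 0.05 s, during which the arm holds its last target. There are 200 camera calls.

## Working session

There is one attempt and no reset: what is moved stays moved. The work goes in short steps, Python scripts to look and compute and a tool call to move; the robot and the scene stay as the last step left them, time stands still between calls to the robot, and variables do not carry over. Pictures are saved under pics/ and viewed, at most 14 in all, crops included, and the job is handed in when it is done.

Besides the shell and the picture viewer there is one more tool, called after ">>>" as name(argument=value, ...), one argument or row to a line, values as JSON. step_arm: Moves the arm, as the interface text tells. Its arguments: {"type":"object","properties":{"commands":{"type":"array"}},"required":["commands"]}

```bash
ls; mkdir -p pics
cat > h.py <<'E'
import numpy as np, cv2
from plant import arm
def cam(n, save=None):
    c=arm.read_camera(n)
    if save: cv2.imwrite('pics/'+save, cv2.cvtColor(c['image'],cv2.COLOR_RGB2BGR))
    return c
def pts(c):
    z=c['z_map']; v,u=np.mgrid[:480,:640]
    P=np.stack([(u-c['cx'])/c['fx']*z,(v-c['cy'])/c['fy']*z,z],-1)
    W=(P-np.asarray(c['t']))@np.asarray(c['R']); W[z<=0]=np.nan
    return W
E
python3 - <<'E'
from h import *
for n in('top','side'):
    c=cam(n,n+'0.png'); W=pts(c); np.savez('pics/'+n+'0.npz',W=W,im=c['image'])
    print(n,c['fx'],c['cx'],c['cy'],np.round(-np.asarray(c['R']).T@c['t']),np.round(c['R'],2).tolist(),np.isfinite(W[...,0]).mean())
E
```

```text
pics
top 560.6326337645881 328.73782700642124 241.8073127297792 [ 278.   38. 1684.] [[-0.0, -1.0, 0.01], [-0.99, 0.0, -0.14], [0.14, -0.01, -0.99]] 0.9960123697916666
side 572.5572681642684 323.6511267084653 232.37216496604879 [ -43.  634. 1064.] [[-0.73, -0.69, 0.0], [-0.53, 0.56, -0.64], [0.43, -0.46, -0.77]] 0.9961067708333333
```

View pics/top0.png

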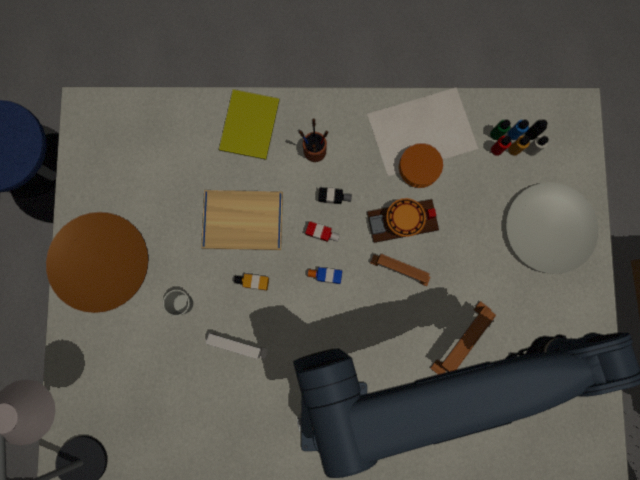

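View pics/side0.png

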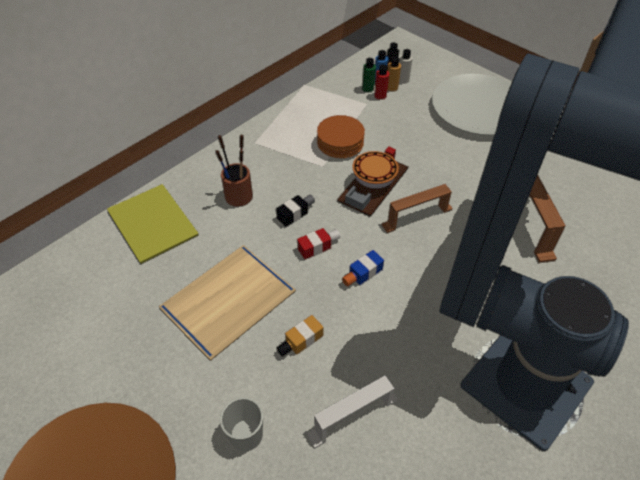

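The top view shows the stand at about (405,218) with its red tab at (432,213). The small wooden bridge is at (400,269), the big one at (462,340) and the white one at (233,345). The bottles are black (333,195), red (321,231), blue (325,275) and ochre (252,282), and the board is at (242,220).

```bash
cat >> h.py <<'E'
def rect(P):
    P=P.astype(np.float32); (c,s,a)=cv2.minAreaRect(P[:,:2].copy())
    b=cv2.boxPoints((c,s,a)); e0=b[1]-b[0]; e1=b[2]-b[1]
    e=e0 if np.hypot(*e0)>np.hypot(*e1) else e1
    return np.round(c,1),np.round(sorted(s)[::-1],1),round(float(np.degrees(np.arctan2(e[1],e[0])))%180,1)
def blob(W,im,lo,hi,zr,box):
    hsv=cv2.cvtColor(im,cv2.COLOR_RGB2HSV)
    m=cv2.inRange(hsv,np.array(lo),np.array(hi))>0
    x0,x1,y0,y1=box
    with np.errstate(invalid='ignore'):
        m&=(W[...,2]>zr[0])&(W[...,2]<zr[1])&(W[...,0]>x0)&(W[...,0]<x1)&(W[...,1]>y0)&(W[...,1]<y1)
    return m
E
python3 - <<'E'
from h import *
for n in('top','side'):
    d=np.load(f'pics/{n}0.npz');W,im=d['W'],d['im']
    print(n)
    if n=='top':
        for nm,(u,v) in dict(black=(333,195),red=(321,231),blue=(325,275),ochre=(252,282),board=(242,220),dish=(405,218),tab=(432,213),bridge=(400,269),big=(462,340),pot=(315,148),cup=(178,302),stack=(421,165)).items(): print(nm,np.round(W[v,u]))
    from scipy import ndimage
    # tall components by height
    for zr in ((14,300),):
        m=blob(W,im,(0,0,0),(255,255,255),zr,(230,720,-300,420))
        l,k=ndimage.label(m)
        for i in range(1,k+1):
            q=W[l==i]
            if len(q)>40:
                vv,uu=np.nonzero(l==i)
                zt=np.percentile(q[:,2],95)
                top=q[q[:,2]>zt-8]
                print(len(q),'px',int(uu.mean()),int(vv.mean()),'ztop',round(zt),'rect top',*rect(top),'all',*rect(q))
    # red tab
    m=blob(W,im,(0,150,80),(4,255,255),(40,75),(230,720,-300,100)); q=W[m]
    if len(q)>4: print('tab',len(q),np.round(q.mean(0),1),rect(q))
E
```

```text
top
black [647.   0.  44.]
red [538.  36.  40.]
blue [407.  25.  46.]
ochre [387. 237.  46.]
board [578. 276.   3.]
dish [ 572. -210.   71.]
tab [ 588. -291.   63.]
bridge [ 422. -192.   72.]
big [ 220. -357.  102.]
pot [779.  53.  84.]
cup [nan nan nan]
stack [ 736. -264.   54.]
439 px 417 177 ztop 58 rect top [ 698.8 -254.5] [90.6 41.4] 88.9 all [ 698.3 -252.9] [93.9 42.7] 89.7
420 px 332 194 ztop 45 rect top [650.1   4. ] [81.3 41.3] 83.6 all [649.4  -5.1] [99.4 42.7] 82.7
1276 px 407 216 ztop 71 rect top [ 578.8 -214.1] [119.6 113.3] 143.7 all [ 573.6 -222.8] [137.5 115. ] 72.3
228 px 376 224 ztop 39 rect top [ 561.2 -129.9] [51.  36.7] 10.7 all [ 561.6 -132.1] [51.  41.5] 10.6
415 px 320 231 ztop 46 rect top [541.3  45.8] [70.5 41.1] 70.9 all [537.3  32.2] [98.7 41.7] 71.9
584 px 402 267 ztop 80 rect top [ 425.9 -199.5] [151.5  31. ] 67.5 all [ 424.3 -203.9] [164.4  31.3] 67.7
417 px 326 274 ztop 46 rect top [409.3  15.8] [76.6 40.4] 83.4 all [410.8  26.7] [99.5 40.7] 82.3
422 px 252 280 ztop 45 rect top [390.4 233.7] [78.9 39. ] 81.3 all [392. 245.] [101.   40.6] 83.0
62 px 188
[... 673 characters left out ...]
[53.6 51.3] 12.5
652 px 293 207 ztop 43 rect top [ 6.461e+02 -4.000e-01] [94.6 43.1] 85.7 all [646.2  -3.7] [102.6  44.1] 86.7
739 px 316 240 ztop 43 rect top [534.8  35.2] [94.7 42.3] 72.4 all [533.9  32.8] [101.   42.6] 72.4
795 px 363 267 ztop 43 rect top [406.3  23.9] [94.8 42.1] 83.3 all [406.9  27.7] [103.   42.5] 83.7
967 px 300 335 ztop 42 rect top [388.2 231.4] [72.8 42.9] 83.2 all [389.8 245.1] [100.3  43.5] 81.4
185 px 254 407 ztop 87 rect top [324.8 415.3] [43.   8.8] 0.8 all [324.8 415.5] [43.  9.] 0.1
84 px 317 417 ztop 76 rect top [232.4 343.2] [28.4  9. ] 79.0 all [233.4 343.2] [28.8  9.3] 82.7
tab 116 [555.6 -76.5  48.1] (array([ 553.5, -107.8]), array([385.1,  53.1]), 95.5)
```

Everything agrees with the given sizes. The stand's origin is near (576,-213) and its y axis points to about 101°. I'll move above the stand to look with the wrist camera.

>>> step_arm(
  commands=[
    {"tx":1,"ty":0.5,"tz":0.4},
    {"tx":1,"ty":0.5,"tz":0.4},
    {"tx":1,"ty":0.5,"tz":0.4},
    {"tx":1,"ty":0.5,"tz":0.4},
    {"tx":1,"ty":0.5,"tz":0.4},
    {"tx":1,"ty":0.5,"tz":0.4},
    {"tx":1,"ty":0.5,"tz":0.4},
    {"tx":1,"ty":0.5,"tz":0.4},
    {"tx":1,"ty":0.5,"tz":0},
    {"tx":1,"ty":0.5,"tz":0},
  ],
)

```text
schema error: expected keys tx, ty, tz, ax, ay, az, claw
```

Run:
```python
from h import *
s=arm.sense(); print(s['t'],np.round(s['eef_pos'],1),np.round(s['ee_rot'],3).tolist(),np.round(s['qpos'],3))
c=cam('wrist','w1.png'); W=pts(c); np.savez('pics/w1.npz',W=W,im=c['image'])
print(np.round(-np.asarray(c['R']).T@c['t']),np.round(c['R'],2).tolist(),c['fx'])
```

```text
0.1 [ 200.8 -484.5  238.2] [[0.924, 0.383, -0.001], [0.383, -0.924, 0.002], [0.0, -0.002, -1.0]] [-1.306  0.049  0.098  1.622 -0.     1.443]
[ 264. -459.  374.] [[0.38, -0.92, -0.0], [-0.89, -0.37, 0.27], [-0.25, -0.1, -0.96]] 415.8197175884957
```

View pics/w1.png

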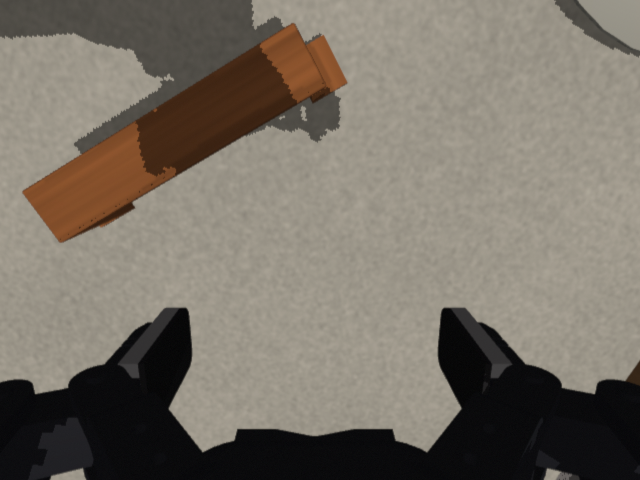

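>>> step_arm(
  commands=[
    {"tx":1,"ty":0.4,"tz":0.2,"ax":0,"ay":0,"az":0.98,"claw":85},
    {"tx":1,"ty":0.4,"tz":0.2,"ax":0,"ay":0,"az":0.98,"claw":85},
    {"tx":1,"ty":0.4,"tz":0.2,"ax":0,"ay":0,"az":0.98,"claw":85},
    {"tx":1,"ty":0.4,"tz":0.2,"ax":0,"ay":0,"az":0.98,"claw":85},
    {"tx":1,"ty":0.4,"tz":0.2,"ax":0,"ay":0,"az":0.98,"claw":85},
    {"tx":1,"ty":0.4,"tz":0.2,"ax":0,"ay":0,"az":0.98,"claw":85},
    {"tx":1,"ty":0.4,"tz":0.2,"ax":0,"ay":0,"az":0.98,"claw":85},
    {"tx":1,"ty":0.4,"tz":0.2,"ax":0,"ay":0,"az":0.98,"claw":85},
    {"tx":1,"ty":0.4,"tz":0.2,"ax":0,"ay":0,"az":0.98,"claw":85},
    {"tx":1,"ty":0.4,"tz":0.2,"ax":0,"ay":0,"az":0.98,"claw":85},
  ],
)

```text
t: 1.15
eef_pos: [451.8, -384.4, 289.0]
ee_rot: [[-0.195, 0.981, -0.001], [0.981, 0.195, 0.001], [0.001, -0.001, -1.0]]
force: [0.7, -0.9, 0.5]
opening: 85.1
gripper_force: 0.0
```

>>> step_arm(
  commands=[
    {"tx":0.5,"ty":0.25,"tz":0,"ax":0,"ay":0,"az":0,"claw":60},
    {"tx":0.5,"ty":0.25,"tz":0,"ax":0,"ay":0,"az":0,"claw":60},
    {"tx":0.5,"ty":0.25,"tz":0,"ax":0,"ay":0,"az":0,"claw":60},
    {"tx":0.5,"ty":0.25,"tz":0,"ax":0,"ay":0,"az":0,"claw":60},
    {"tx":0.5,"ty":0.25,"tz":0,"ax":0,"ay":0,"az":0,"claw":60},
    {"tx":0.5,"ty":0.25,"tz":0,"ax":0,"ay":0,"az":0,"claw":60},
    {"tx":0.5,"ty":0.25,"tz":0,"ax":0,"ay":0,"az":0,"claw":60},
    {"tx":0.5,"ty":0.25,"tz":0,"ax":0,"ay":0,"az":0,"claw":60},
    {"tx":0.5,"ty":0.25,"tz":0,"ax":0,"ay":0,"az":0,"claw":60},
    {"tx":0,"ty":0,"tz":0,"ax":0,"ay":0,"az":0,"claw":60},
  ],
)

```text
t: 2.15
eef_pos: [565.1, -327.6, 288.7]
ee_rot: [[-0.191, 0.982, 0.0], [0.982, 0.191, 0.001], [0.001, 0.0, -1.0]]
force: [0.7, -0.2, 0.3]
opening: 60.4
gripper_force: 0.0
```

Run:
```python
from h import *
s=arm.sense(); print(s['t'],np.round(s['eef_pos'],1),np.round(s['ee_rot'],3).tolist(),np.round(s['qpos'],3))
c=cam('wrist','w2.png'); W=pts(c); np.savez('pics/w2.npz',W=W,im=c['image'])
```

```text
2.15 [ 565.1 -327.6  288.7] [[-0.191, 0.982, 0.0], [0.982, 0.191, 0.001], [0.001, 0.0, -1.0]] [-6.280e-01  4.340e-01  6.570e-01  1.794e+00  1.000e-03  7.500e-01]
```

View pics/w2.png

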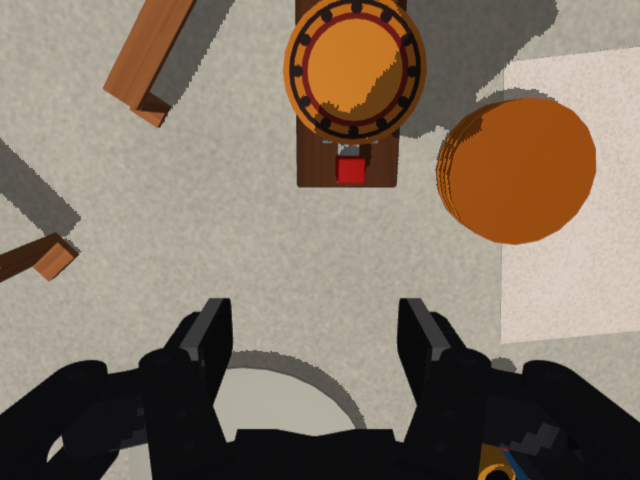

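The wrist view shows the red tab at (351,170), the dish centred at (355,68), the base edges at columns 297 and 397, and the dish stack at (517,170). I'll measure them.

Run:
```python
from h import *
d=np.load('pics/w2.npz');W,im=d['W'],d['im']
hsv=cv2.cvtColor(im,cv2.COLOR_RGB2HSV)
box=(480,700,-340,-80)
A=W[(W[...,0]>510)&(W[...,0]<650)&(W[...,1]<-150)&(W[...,1]>-330)]
print('zhist',np.histogram(A[:,2],bins=np.arange(-6,80,6)))
m=cv2.inRange(hsv,np.array([0,200,120]),np.array([3,255,255]))>0
m[:140]=0; q=W[m]; q=q[np.isfinite(q[:,0])]; t=q[q[:,2]>np.percentile(q[:,2],90)-8]; print('tab',len(q),np.percentile(q[:,2],[5,50,95]).round(1),rect(t))
m=(W[...,2]>58)&(W[...,2]<76)&(W[...,0]>480)&(W[...,0]<640)&(W[...,1]>-275)
vv,uu=np.nonzero(m); print('dish px',uu.min(),uu.max(),vv.min(),vv.max()); q=W[m]; h=cv2.convexHull(q[:,:2].astype(np.float32)); print(cv2.minEnclosingCircle(h), q[:,2].mean())
# base left/right edges: z 4..16 rows 145..185
m=(W[...,2]>5)&(W[...,2]<16)&(W[...,0]>500)&(W[...,0]<660); m[:140]=0;m[195:]=0; m[:,:270]=0; m[:,420:]=0
q=W[m]; print('base end',len(q),rect(q),q[:,2].mean())
```

```text
zhist (array([  700,  5644,  3884,   427,   238,     8,    37,    43,    26,
          14,   142,  7061, 10413,     0]), array([-6,  0,  6, 12, 18, 24, 30, 36, 42, 48, 54, 60, 66, 72, 78]))
tab 656 [59.5 60.8 62.1] (array([ 589.9, -291.3]), array([22.9, 21. ]), 11.7)
dish px 283 426 0 145
((575.1448974609375, -212.40298461914062), 58.0819091796875) 66.2627396582694
base end 3554 (array([ 589.7, -289.5]), array([100.2,  46.1]), 10.9) 10.862922477097852
```

>>> step_arm(
  commands=[
    {"tx":0.25,"ty":0.36,"tz":-1,"ax":0,"ay":0,"az":0,"claw":60},
    {"tx":0.25,"ty":0.36,"tz":-1,"ax":0,"ay":0,"az":0,"claw":60},
    {"tx":0.25,"ty":0.36,"tz":-1,"ax":0,"ay":0,"az":0,"claw":60},
    {"tx":0.25,"ty":0.36,"tz":-1,"ax":0,"ay":0,"az":0,"claw":60},
    {"tx":0,"ty":0,"tz":-1,"ax":0,"ay":0,"az":0,"claw":60},
    {"tx":0,"ty":0,"tz":-1,"ax":0,"ay":0,"az":0,"claw":60},
    {"tx":0,"ty":0,"tz":-1,"ax":0,"ay":0,"az":0,"claw":60},
    {"tx":0,"ty":0,"tz":0,"ax":0,"ay":0,"az":0,"claw":60},
    {"tx":0,"ty":0,"tz":0,"ax":0,"ay":0,"az":0,"claw":60},
    {"tx":0,"ty":0,"tz":0,"ax":0,"ay":0,"az":0,"claw":60},
  ],
)

```text
t: 3.2
eef_pos: [589.2, -293.7, 116.6]
ee_rot: [[-0.189, 0.982, 0.003], [0.982, 0.189, -0.002], [-0.002, 0.002, -1.0]]
force: [0.3, -1.2, 0.6]
opening: 60.3
gripper_force: 0.0
```

>>> step_arm(
  commands=[
    {"tx":0.02,"ty":0.08,"tz":-0.7,"ax":0,"ay":0,"az":0,"claw":60},
    {"tx":0,"ty":0,"tz":-0.7,"ax":0,"ay":0,"az":0,"claw":60},
    {"tx":0,"ty":0,"tz":-0.7,"ax":0,"ay":0,"az":0,"claw":60},
    {"tx":0,"ty":0,"tz":-0.6,"ax":0,"ay":0,"az":0,"claw":60},
    {"tx":0,"ty":0,"tz":-0.4,"ax":0,"ay":0,"az":0,"claw":60},
    {"tx":0,"ty":0,"tz":-0.2,"ax":0,"ay":0,"az":0,"claw":60},
    {"tx":0,"ty":0,"tz":0,"ax":0,"ay":0,"az":0,"claw":60},
    {"tx":0,"ty":0,"tz":0,"ax":0,"ay":0,"az":0,"claw":10},
    {"tx":0,"ty":0,"tz":0,"ax":0,"ay":0,"az":0,"claw":10},
    {"tx":0,"ty":0,"tz":0,"ax":0,"ay":0,"az":0,"claw":10},
  ],
)

```text
t: 4.2
eef_pos: [590.5, -291.0, 33.2]
ee_rot: [[-0.19, 0.982, 0.004], [0.982, 0.19, -0.001], [-0.001, 0.003, -1.0]]
force: [3.0, 1.1, 0.6]
opening: 23.5
gripper_force: 59.8
```

>>> step_arm(
  commands=[
    {"tx":0,"ty":0,"tz":0,"ax":0,"ay":0,"az":0,"claw":10},
    {"tx":0,"ty":0,"tz":0,"ax":0,"ay":0,"az":0,"claw":10},
    {"tx":0,"ty":0,"tz":0,"ax":0,"ay":0,"az":0,"claw":10},
    {"tx":0,"ty":0,"tz":0,"ax":0,"ay":0,"az":0,"claw":10},
    {"tx":0,"ty":0,"tz":0,"ax":0,"ay":0,"az":0,"claw":10},
    {"tx":0,"ty":0,"tz":0,"ax":0,"ay":0,"az":0,"claw":10},
    {"tx":0,"ty":0,"tz":0,"ax":0,"ay":0,"az":0,"claw":10},
    {"tx":0,"ty":0,"tz":0,"ax":0,"ay":0,"az":0,"claw":10},
    {"tx":0,"ty":0,"tz":0,"ax":0,"ay":0,"az":0,"claw":10},
    {"tx":0,"ty":0,"tz":0,"ax":0,"ay":0,"az":0,"claw":10},
  ],
)

```text
t: 5.2
eef_pos: [590.5, -291.1, 33.2]
ee_rot: [[-0.19, 0.982, 0.004], [0.982, 0.19, -0.001], [-0.002, 0.003, -1.0]]
force: [5.1, 1.1, 4.6]
opening: 23.3
gripper_force: 60.1
```

>>> step_arm(
  commands=[
    {"tx":0.043,"ty":-0.222,"tz":0,"ax":0,"ay":0,"az":0,"claw":10},
    {"tx":0.043,"ty":-0.222,"tz":0,"ax":0,"ay":0,"az":0,"claw":10},
    {"tx":0.043,"ty":-0.222,"tz":0,"ax":0,"ay":0,"az":0,"claw":10},
    {"tx":0.043,"ty":-0.222,"tz":0,"ax":0,"ay":0,"az":0,"claw":10},
    {"tx":0.043,"ty":-0.222,"tz":0,"ax":0,"ay":0,"az":0,"claw":10},
    {"tx":0.043,"ty":-0.222,"tz":0,"ax":0,"ay":0,"az":0,"claw":10},
    {"tx":0.043,"ty":-0.222,"tz":0,"ax":0,"ay":0,"az":0,"claw":10},
    {"tx":0.043,"ty":-0.222,"tz":0,"ax":0,"ay":0,"az":0,"claw":10},
    {"tx":0,"ty":0,"tz":0,"ax":0,"ay":0,"az":0,"claw":10},
    {"tx":0,"ty":0,"tz":0,"ax":0,"ay":0,"az":0,"claw":10},
  ],
)

```text
t: 6.2
eef_pos: [599.0, -335.3, 33.2]
ee_rot: [[-0.19, 0.982, 0.003], [0.982, 0.19, -0.0], [-0.001, 0.003, -1.0]]
force: [4.5, 2.4, 4.5]
opening: 23.5
gripper_force: 60.5
```

>>> step_arm(
  commands=[
    {"tx":0,"ty":0,"tz":0,"ax":0,"ay":0,"az":0,"claw":60},
    {"tx":0,"ty":0,"tz":0,"ax":0,"ay":0,"az":0,"claw":60},
    {"tx":0,"ty":0,"tz":0,"ax":0,"ay":0,"az":0,"claw":60},
    {"tx":0,"ty":0,"tz":0,"ax":0,"ay":0,"az":0,"claw":60},
    {"tx":0,"ty":0,"tz":0.5,"ax":0,"ay":0,"az":0,"claw":60},
    {"tx":0,"ty":0,"tz":1,"ax":0,"ay":0,"az":0,"claw":60},
    {"tx":0,"ty":0,"tz":1,"ax":0,"ay":0,"az":0,"claw":60},
    {"tx":0,"ty":0,"tz":1,"ax":0,"ay":0,"az":0,"claw":60},
    {"tx":0,"ty":0,"tz":1,"ax":0,"ay":0,"az":0,"claw":60},
    {"tx":0,"ty":0,"tz":1,"ax":0,"ay":0,"az":0,"claw":60},
  ],
)

```text
t: 7.2
eef_pos: [597.4, -335.3, 171.6]
ee_rot: [[-0.189, 0.982, 0.001], [0.982, 0.189, -0.001], [-0.001, 0.001, -1.0]]
force: [0.0, -0.5, -0.1]
opening: 59.9
gripper_force: 0.0
```

>>> step_arm(
  commands=[
    {"tx":-0.9,"ty":0.35,"tz":0.5,"ax":0,"ay":0,"az":-0.46,"claw":60},
    {"tx":-0.9,"ty":0.35,"tz":0.5,"ax":0,"ay":0,"az":-0.46,"claw":60},
    {"tx":-0.9,"ty":0.35,"tz":0.5,"ax":0,"ay":0,"az":-0.46,"claw":60},
    {"tx":-0.9,"ty":0.35,"tz":0.5,"ax":0,"ay":0,"az":-0.46,"claw":60},
    {"tx":-0.9,"ty":0.35,"tz":0.5,"ax":0,"ay":0,"az":-0.46,"claw":60},
    {"tx":-0.9,"ty":0.35,"tz":0.5,"ax":0,"ay":0,"az":-0.46,"claw":60},
    {"tx":-0.9,"ty":0.35,"tz":0.5,"ax":0,"ay":0,"az":-0.46,"claw":60},
    {"tx":-0.9,"ty":0.35,"tz":0.5,"ax":0,"ay":0,"az":-0.46,"claw":60},
    {"tx":-0.7,"ty":0.35,"tz":0.5,"ax":0,"ay":0,"az":-0.46,"claw":60},
    {"tx":0,"ty":0,"tz":0,"ax":0,"ay":0,"az":0,"claw":60},
  ],
)

```text
t: 8.2
eef_pos: [399.2, -256.2, 285.8]
ee_rot: [[0.379, 0.925, 0.004], [0.925, -0.379, -0.004], [-0.002, 0.005, -1.0]]
force: [0.2, -1.0, -0.5]
opening: 59.9
gripper_force: 0.0
```

Run:
```python
from h import *
s=arm.sense(); print(np.round(s['eef_pos'],1),np.round(s['ee_rot'],3).tolist())
c=cam('wrist','w3.png'); W=pts(c); im=c['image']; np.savez('pics/w3.npz',W=W,im=im)
m=blob(W,im,(0,100,40),(15,255,255),(65,84),(330,530,-310,-110)); q=W[m]
print(len(q),rect(q),np.percentile(q[:,2],[5,50,95]).round(1)); vv,uu=np.nonzero(m); print(uu.min(),uu.max(),vv.min(),vv.max())
c=cam('top'); W=pts(c); m=blob(W,c['image'],(0,200,80),(4,255,255),(50,75),(560,640,-400,-270)); print('tab',W[m].mean(0).round(1), rect(W[m]))
```

```text
[ 399.2 -256.2  285.8] [[0.379, 0.925, 0.004], [0.925, -0.379, -0.004], [-0.002, 0.005, -1.0]]
7641 (array([ 470.5, -219. ]), array([151.3, 130.8]), 67.6) [66.4 75.9 77.2]
297 455 31 225
tab [ 597.6 -334.5   60.3] (array([ 598. , -334.9]), array([19.2, 17.3]), 7.4)
```

View pics/w3.png

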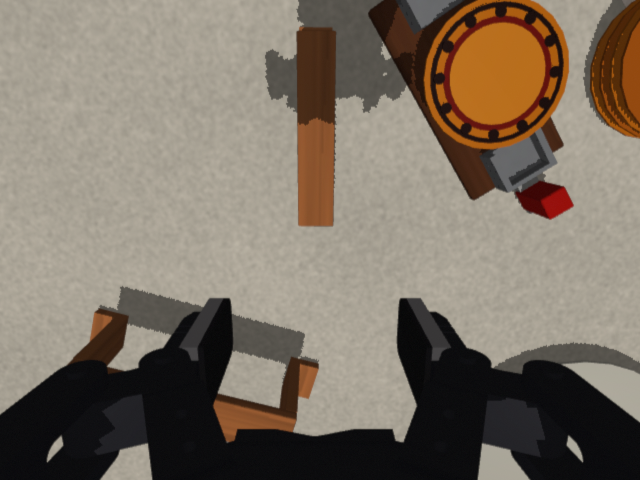

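The arm stays out: the tab is at (545,199) and reads (598,-335). The bridge deck spans columns 297–335, rows 28–226, seen straight ahead. My mask also caught the dish, so I'll restrict it.

Run:
```python
from h import *
d=np.load('pics/w3.npz');W,im=d['W'],d['im']
m=blob(W,im,(0,80,20),(20,255,255),(70,84),(330,530,-310,-110)); m[:,350:]=0; q=W[m]
print(len(q),rect(q),np.percentile(q[:,2],[5,50,95]).round(1))
```

```text
7232 (array([ 423.8, -199.8]), array([151.3,  30. ]), 67.4) [74.7 76.  77.3]
```

>>> step_arm(
  commands=[
    {"tx":0.2,"ty":0.45,"tz":-0.5,"ax":0,"ay":0,"az":0,"claw":60},
    {"tx":0.2,"ty":0.45,"tz":-0.7,"ax":0,"ay":0,"az":0,"claw":60},
    {"tx":0.2,"ty":0.45,"tz":-0.9,"ax":0,"ay":0,"az":0,"claw":60},
    {"tx":0.2,"ty":0.45,"tz":-1,"ax":0,"ay":0,"az":0,"claw":60},
    {"tx":0.2,"ty":0.45,"tz":-1,"ax":0,"ay":0,"az":0,"claw":60},
    {"tx":0,"ty":0,"tz":-1,"ax":0,"ay":0,"az":0,"claw":60},
    {"tx":0,"ty":0,"tz":-1,"ax":0,"ay":0,"az":0,"claw":60},
    {"tx":0,"ty":0,"tz":0,"ax":0,"ay":0,"az":0,"claw":60},
    {"tx":0,"ty":0,"tz":0,"ax":0,"ay":0,"az":0,"claw":60},
    {"tx":0,"ty":0,"tz":0,"ax":0,"ay":0,"az":0,"claw":60},
  ],
)

```text
t: 9.3
eef_pos: [426.0, -200.8, 130.6]
ee_rot: [[0.378, 0.926, 0.002], [0.926, -0.378, -0.001], [-0.0, 0.002, -1.0]]
force: [0.4, -0.0, 0.6]
opening: 59.7
gripper_force: 0.0
```

>>> step_arm(
  commands=[
    {"tx":-0.08,"ty":0.04,"tz":-0.7,"ax":0,"ay":0,"az":-0.04,"claw":60},
    {"tx":0,"ty":0,"tz":-0.7,"ax":0,"ay":0,"az":0,"claw":60},
    {"tx":0,"ty":0,"tz":-0.7,"ax":0,"ay":0,"az":0,"claw":60},
    {"tx":0,"ty":0,"tz":-0.4,"ax":0,"ay":0,"az":0,"claw":60},
    {"tx":0,"ty":0,"tz":-0.24,"ax":0,"ay":0,"az":0,"claw":60},
    {"tx":0,"ty":0,"tz":0,"ax":0,"ay":0,"az":0,"claw":60},
    {"tx":0,"ty":0,"tz":0,"ax":0,"ay":0,"az":0,"claw":40},
    {"tx":0,"ty":0,"tz":0,"ax":0,"ay":0,"az":0,"claw":10},
    {"tx":0,"ty":0,"tz":0,"ax":0,"ay":0,"az":0,"claw":10},
    {"tx":0,"ty":0,"tz":0,"ax":0,"ay":0,"az":0,"claw":10},
  ],
)

```text
t: 10.3
eef_pos: [424.1, -199.8, 62.2]
ee_rot: [[0.383, 0.924, 0.002], [0.924, -0.383, -0.002], [-0.001, 0.003, -1.0]]
force: [0.0, -0.7, 3.2]
opening: 28.6
gripper_force: 59.7
```

>>> step_arm(
  commands=[
    {"tx":0,"ty":0,"tz":0,"ax":0,"ay":0,"az":0,"claw":10},
    {"tx":0,"ty":0,"tz":0,"ax":0,"ay":0,"az":0,"claw":10},
    {"tx":0,"ty":0,"tz":0,"ax":0,"ay":0,"az":0,"claw":10},
    {"tx":0,"ty":0,"tz":0.2,"ax":0,"ay":0,"az":0,"claw":10},
    {"tx":0,"ty":0,"tz":0.4,"ax":0,"ay":0,"az":0,"claw":10},
    {"tx":0,"ty":0,"tz":0.6,"ax":0,"ay":0,"az":0,"claw":10},
    {"tx":0,"ty":0,"tz":0.8,"ax":0,"ay":0,"az":0,"claw":10},
    {"tx":0,"ty":0,"tz":0.8,"ax":0,"ay":0,"az":0,"claw":10},
    {"tx":0,"ty":0,"tz":0.8,"ax":0,"ay":0,"az":0,"claw":10},
    {"tx":0,"ty":0,"tz":0.4,"ax":0,"ay":0,"az":0,"claw":10},
  ],
)

```text
t: 11.3
eef_pos: [423.4, -199.4, 162.6]
ee_rot: [[0.383, 0.924, 0.001], [0.924, -0.383, -0.001], [-0.0, 0.002, -1.0]]
force: [1.6, 0.5, -1.2]
opening: 28.5
gripper_force: 59.4
```

>>> step_arm(
  commands=[
    {"tx":0.674,"ty":-0.058,"tz":0,"ax":0,"ay":0,"az":0.464,"claw":10},
    {"tx":0.674,"ty":-0.058,"tz":0,"ax":0,"ay":0,"az":0.464,"claw":10},
    {"tx":0.674,"ty":-0.058,"tz":0,"ax":0,"ay":0,"az":0.464,"claw":10},
    {"tx":0.674,"ty":-0.058,"tz":0,"ax":0,"ay":0,"az":0.464,"claw":10},
    {"tx":0.674,"ty":-0.058,"tz":0,"ax":0,"ay":0,"az":0.464,"claw":10},
    {"tx":0.674,"ty":-0.058,"tz":0,"ax":0,"ay":0,"az":0.464,"claw":10},
    {"tx":0.674,"ty":-0.058,"tz":0,"ax":0,"ay":0,"az":0.464,"claw":10},
    {"tx":0.674,"ty":-0.058,"tz":0,"ax":0,"ay":0,"az":0.464,"claw":10},
    {"tx":0.674,"ty":-0.058,"tz":0,"ax":0,"ay":0,"az":0.464,"claw":10},
    {"tx":0,"ty":0,"tz":0,"ax":0,"ay":0,"az":0,"claw":10},
  ],
)

```text
t: 12.3
eef_pos: [575.6, -212.0, 159.3]
ee_rot: [[-0.19, 0.982, -0.001], [0.982, 0.19, 0.001], [0.001, -0.001, -1.0]]
force: [0.1, 0.3, -1.5]
opening: 28.7
gripper_force: 59.7
```

Run:
```python
from h import *
s=arm.sense(); print(np.round(s['eef_pos'],1),np.round(s['ee_rot'],3).tolist(),s['opening'])
c=cam('wrist','w4.png')
W=pts(c);im=c['image'];np.savez('pics/w4.npz',W=W,im=im)
c=cam('side','s4.png'); W=pts(c)
for z in ((164,185),):
    m=blob(W,c['image'],(0,80,10),(20,255,255),z,(450,700,-330,-100)); q=W[m]; print(len(q),rect(q) if len(q)>9 else '')
```

```text
[ 575.6 -212.   159.3] [[-0.19, 0.982, -0.001], [0.982, 0.19, 0.001], [0.001, -0.001, -1.0]] 28.71023882101546
418 (array([ 567.6, -212.1]), array([154.9,  42.2]), 99.4)
```

View pics/w4.png

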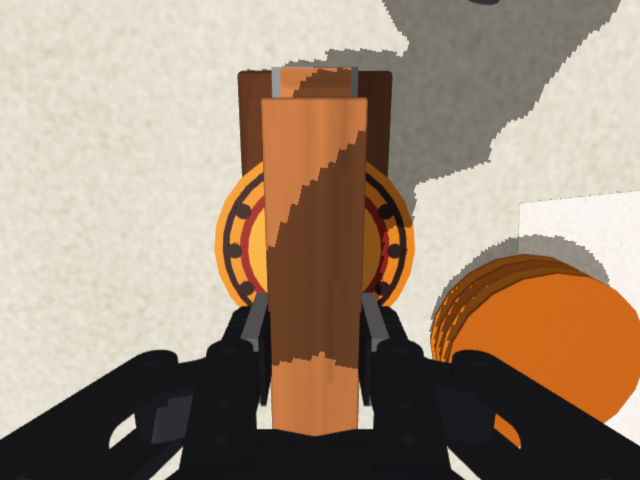

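The bridge is over the seat and centred: deck columns 262–367, base 238–392. The far foot sits between the notch walls at columns 281 and 348, so I'll lower it.

>>> step_arm(
  commands=[
    {"tx":-0.02,"ty":-0.01,"tz":-0.5,"ax":0,"ay":0,"az":0,"claw":10},
    {"tx":0,"ty":0,"tz":-0.5,"ax":0,"ay":0,"az":0,"claw":10},
    {"tx":0,"ty":0,"tz":-0.4,"ax":0,"ay":0,"az":0,"claw":10},
    {"tx":0,"ty":0,"tz":-0.4,"ax":0,"ay":0,"az":0,"claw":10},
    {"tx":0,"ty":0,"tz":-0.3,"ax":0,"ay":0,"az":0,"claw":10},
    {"tx":0,"ty":0,"tz":-0.2,"ax":0,"ay":0,"az":0,"claw":10},
    {"tx":0,"ty":0,"tz":-0.2,"ax":0,"ay":0,"az":0,"claw":10},
    {"tx":0,"ty":0,"tz":-0.2,"ax":0,"ay":0,"az":0,"claw":10},
    {"tx":0,"ty":0,"tz":-0.1,"ax":0,"ay":0,"az":0,"claw":10},
    {"tx":0,"ty":0,"tz":-0.1,"ax":0,"ay":0,"az":0,"claw":10},
  ],
)

```text
t: 13.4
eef_pos: [574.4, -212.5, 88.3]
ee_rot: [[-0.189, 0.982, 0.0], [0.982, 0.189, -0.0], [-0.0, 0.0, -1.0]]
force: [0.1, -0.2, -2.7]
opening: 28.8
gripper_force: 59.7
```

>>> step_arm(
  commands=[
    {"tx":0,"ty":0,"tz":-0.04,"ax":0,"ay":0,"az":0,"claw":10},
    {"tx":0,"ty":0,"tz":0,"ax":0,"ay":0,"az":0,"claw":10},
    {"tx":0,"ty":0,"tz":0,"ax":0,"ay":0,"az":0,"claw":10},
    {"tx":0,"ty":0,"tz":0,"ax":0,"ay":0,"az":0,"claw":10},
    {"tx":0,"ty":0,"tz":0,"ax":0,"ay":0,"az":0,"claw":10},
    {"tx":0,"ty":0,"tz":0,"ax":0,"ay":0,"az":0,"claw":10},
    {"tx":0,"ty":0,"tz":0,"ax":0,"ay":0,"az":0,"claw":10},
    {"tx":0,"ty":0,"tz":0,"ax":0,"ay":0,"az":0,"claw":10},
    {"tx":0,"ty":0,"tz":0,"ax":0,"ay":0,"az":0,"claw":10},
    {"tx":0,"ty":0,"tz":0,"ax":0,"ay":0,"az":0,"claw":10},
  ],
)

```text
t: 14.4
eef_pos: [574.2, -212.5, 87.3]
ee_rot: [[-0.189, 0.982, 0.0], [0.982, 0.189, -0.0], [-0.0, 0.0, -1.0]]
force: [-0.4, -0.2, -1.0]
opening: 28.7
gripper_force: 62.3
```

>>> step_arm(
  commands=[
    {"tx":0,"ty":0,"tz":-0.04,"ax":0,"ay":0,"az":0,"claw":10},
    {"tx":0,"ty":0,"tz":-0.04,"ax":0,"ay":0,"az":0,"claw":10},
    {"tx":0,"ty":0,"tz":-0.04,"ax":0,"ay":0,"az":0,"claw":10},
    {"tx":0,"ty":0,"tz":0,"ax":0,"ay":0,"az":0,"claw":10},
    {"tx":0,"ty":0,"tz":0,"ax":0,"ay":0,"az":0,"claw":10},
    {"tx":0,"ty":0,"tz":0,"ax":0,"ay":0,"az":0,"claw":10},
    {"tx":0,"ty":0,"tz":0,"ax":0,"ay":0,"az":0,"claw":10},
    {"tx":0,"ty":0,"tz":0,"ax":0,"ay":0,"az":0,"claw":10},
    {"tx":0,"ty":0,"tz":0,"ax":0,"ay":0,"az":0,"claw":10},
    {"tx":0,"ty":0,"tz":0,"ax":0,"ay":0,"az":0,"claw":10},
  ],
)

```text
t: 15.4
eef_pos: [574.2, -212.5, 84.3]
ee_rot: [[-0.189, 0.982, -0.0], [0.982, 0.189, 0.0], [0.0, -0.0, -1.0]]
force: [-0.3, 0.1, -1.5]
opening: 28.3
gripper_force: 62.4
```

>>> step_arm(
  commands=[
    {"tx":0,"ty":0,"tz":-0.03,"ax":0,"ay":0,"az":0,"claw":10},
    {"tx":0,"ty":0,"tz":-0.03,"ax":0,"ay":0,"az":0,"claw":10},
    {"tx":0,"ty":0,"tz":0,"ax":0,"ay":0,"az":0,"claw":10},
    {"tx":0,"ty":0,"tz":0,"ax":0,"ay":0,"az":0,"claw":10},
    {"tx":0,"ty":0,"tz":0,"ax":0,"ay":0,"az":0,"claw":10},
    {"tx":0,"ty":0,"tz":0,"ax":0,"ay":0,"az":0,"claw":10},
    {"tx":0,"ty":0,"tz":0,"ax":0,"ay":0,"az":0,"claw":10},
    {"tx":0,"ty":0,"tz":0,"ax":0,"ay":0,"az":0,"claw":10},
    {"tx":0,"ty":0,"tz":0,"ax":0,"ay":0,"az":0,"claw":10},
    {"tx":0,"ty":0,"tz":0,"ax":0,"ay":0,"az":0,"claw":10},
  ],
)

```text
t: 16.4
eef_pos: [574.4, -212.5, 84.1]
ee_rot: [[-0.189, 0.982, 0.001], [0.982, 0.189, -0.0], [-0.001, 0.001, -1.0]]
force: [-1.0, 1.3, 5.7]
opening: 28.2
gripper_force: 63.2
```

Run:
```python
from h import *
c=cam('side','s5.png'); cv2.imwrite('pics/s5c.png',cv2.resize(cv2.cvtColor(c['image'][120:240,300:460],cv2.COLOR_RGB2BGR),None,fx=5,fy=5,interpolation=cv2.INTER_CUBIC))
```

```text
(no output)
```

View pics/s5c.png

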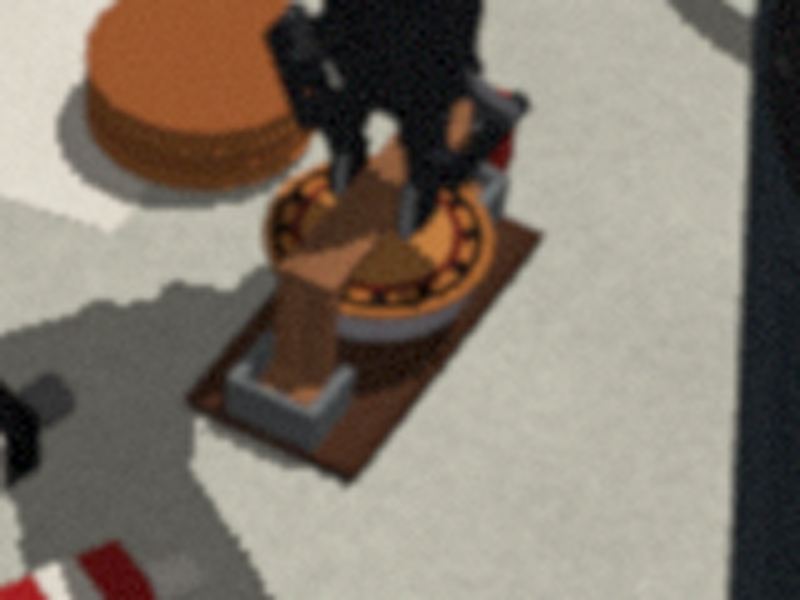

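Contact came at the expected height (force +5.7 N), and the foot sits inside the near cradle at about (295,390) in the crop. I'll release and lift.

>>> step_arm(
  commands=[
    {"tx":0,"ty":0,"tz":0.02,"ax":0,"ay":0,"az":0,"claw":36},
    {"tx":0,"ty":0,"tz":0,"ax":0,"ay":0,"az":0,"claw":44},
    {"tx":0,"ty":0,"tz":0,"ax":0,"ay":0,"az":0,"claw":52},
    {"tx":0,"ty":0,"tz":0,"ax":0,"ay":0,"az":0,"claw":52},
    {"tx":0,"ty":0,"tz":0,"ax":0,"ay":0,"az":0,"claw":52},
    {"tx":0,"ty":0,"tz":0.3,"ax":0,"ay":0,"az":0,"claw":52},
    {"tx":0,"ty":0,"tz":0.6,"ax":0,"ay":0,"az":0,"claw":52},
    {"tx":0,"ty":0,"tz":1,"ax":0,"ay":0,"az":0,"claw":60},
    {"tx":0,"ty":0,"tz":1,"ax":0,"ay":0,"az":0,"claw":60},
    {"tx":0,"ty":0,"tz":1,"ax":0,"ay":0,"az":0,"claw":60},
  ],
)

```text
t: 17.45
eef_pos: [574.5, -212.6, 183.5]
ee_rot: [[-0.189, 0.982, 0.002], [0.982, 0.189, -0.001], [-0.001, 0.002, -1.0]]
force: [-0.2, -0.6, 0.2]
opening: 59.5
gripper_force: 0.0
```

>>> step_arm(
  commands=[
    {"tx":-0.5,"ty":0.7,"tz":1,"ax":0,"ay":0,"az":0,"claw":70},
    {"tx":-0.6,"ty":0.7,"tz":1,"ax":0,"ay":0,"az":0,"claw":70},
    {"tx":-0.6,"ty":0.7,"tz":1,"ax":0,"ay":0,"az":0,"claw":70},
    {"tx":-0.6,"ty":0.7,"tz":1,"ax":0,"ay":0,"az":0,"claw":70},
    {"tx":-0.6,"ty":0.7,"tz":0.3,"ax":0,"ay":0,"az":0,"claw":70},
    {"tx":-0.6,"ty":0.7,"tz":0,"ax":0,"ay":0,"az":0,"claw":70},
    {"tx":-0.6,"ty":0.7,"tz":0,"ax":0,"ay":0,"az":0,"claw":70},
    {"tx":-0.6,"ty":0.7,"tz":0,"ax":0,"ay":0,"az":0,"claw":70},
    {"tx":0,"ty":0.4,"tz":0,"ax":0,"ay":0,"az":0,"claw":70},
    {"tx":0,"ty":0,"tz":0,"ax":0,"ay":0,"az":0,"claw":70},
  ],
)

```text
t: 18.45
eef_pos: [457.2, -61.7, 289.9]
ee_rot: [[-0.19, 0.982, 0.003], [0.982, 0.19, -0.001], [-0.001, 0.003, -1.0]]
force: [0.2, -1.1, 0.3]
opening: 70.5
gripper_force: 0.0
```

```bash
cat >> h.py <<'E'
from scipy import ndimage
COL=dict(red=((0,190,90),(5,255,255)),blue=((105,150,40),(130,255,255)),ochre=((15,130,60),(26,255,255)),black=((0,0,0),(179,120,45)))
def bottles(W,im,box=(330,740,-90,420),zr=(14,60)):
    """height blobs, named by colour; gives centre of whole outline, axis angle, cap direction"""
    m=blob(W,im,(0,0,0),(255,255,255),zr,box)
    l,k=ndimage.label(m); hsv=cv2.cvtColor(im,cv2.COLOR_RGB2HSV)
    for i in range(1,k+1):
        M=l==i; q=W[M]
        if not 300<len(q)<20000: continue
        r=rect(q)
        n={a:int((cv2.inRange(hsv,np.array(b[0]),np.array(b[1]))>0)[M].sum()) for a,b in COL.items()}
        a=np.radians(r[2]); e=np.array([np.cos(a),np.sin(a)]); d=(q[:,:2]-r[0])@e; w=(q[:,:2]-r[0])@[-e[1],e[0]]
        # body end is wider
        wp=np.ptp(w[d>r[1][0]/2-18]); wn=np.ptp(w[d<-r[1][0]/2+18])
        cap=e if wp<wn else -e
        body=q[(q[:,:2]-r[0])@cap<20]
        print(max(n,key=n.get),n[max(n,key=n.get)],len(q),'outline c',r[0],r[1],'axis',r[2],'cap dir',round(float(np.degrees(np.arctan2(cap[1],cap[0]))),1),'ztop',round(float(np.percentile(q[:,2],90)),1))
E
python3 - <<'E'
from h import *
s=arm.sense(); print(np.round(s['eef_pos'],1),np.round(s['qpos'],3))
for n in ('top','side'):
    c=cam(n,n+'6.png'); W=pts(c); im=c['image']; print(n); bottles(W,im)
    m=blob(W,im,(0,80,10),(20,255,255),(86,110),(480,680,-330,-100)); q=W[m]; print('bridge deck',len(q),rect(q),np.median(q[:,2]).round(1))
    m=blob(W,im,(10,40,60),(25,200,255),(-2,16),(440,720,120,440)); q=W[m]; print('board',len(q),rect(q))
E
```

```text
[457.2 -61.7 289.9] [-0.28  -0.101  0.055  1.723  0.     1.1  ]
top
black 199 422 outline c [649.3  -4.9] [99.5 41.9] axis 83.1 cap dir -96.9 ztop 43.2
red 0 420 outline c [537.6  31.9] [99.6 41.3] axis 72.7 cap dir -107.3 ztop 44.1
blue 106 305 outline c [412.6  36.7] [79.3 40.8] axis 81.2 cap dir 81.2 ztop 43.3
ochre 213 424 outline c [392.1 244. ] [99.7 40.4] axis 81.9 cap dir 81.9 ztop 43.2
bridge deck 296 (array([ 583.4, -245.5]), array([87.7, 31.6]), 100.8) 96.7
board 4354 (array([579.5, 263.3]), array([270.7, 186.8]), 88.3)
side
black 239 658 outline c [646.3  -4.5] [102.9  44.1] axis 84.5 cap dir -95.5 ztop 41.8
red 0 737 outline c [533.9  32.4] [103.   43.4] axis 72.0 cap dir -108.0 ztop 41.6
blue 370 792 outline c [406.8  28.1] [102.   44.1] axis 82.5 cap dir 82.5 ztop 41.8
ochre 525 969 outline c [389.1 245.8] [100.4  42.3] axis 81.1 cap dir 81.1 ztop 41.7
bridge deck 586 (array([ 574.3, -211.9]), array([158.9,  33.4]), 100.9) 96.5
board 7494 (array([579.8, 273.8]), array([245.9, 188.8]), 88.8)
```

The bridge is seated: deck top at 96.5, centre (574,-212), axis 100.9°. Next are the four bottles: grip each leaning towards its cap, turn 90° about the closing axis and set it down from the right-hand side.

```bash
cat >> h.py <<'E'
from scipy.spatial.transform import Rotation as Ro
TH=np.radians(35); C,S=np.cos(TH),np.sin(TH); Z=np.array([0,0,1.])
def dirv(deg): a=np.radians(deg); return np.array([np.cos(a),np.sin(a),0])
def frame(x,z): return np.stack([x,np.cross(z,x),z],1)
def pick(cx,cy,capdeg,up=0):
    c=dirv(capdeg); z=-C*Z-S*c; R=frame(C*c-S*Z,z)
    return np.array([cx,cy,27+up])-5*c+11*z, R
def vert(capdeg): return frame(dirv(capdeg),-Z)
def place(px,py,az,up=0):
    d=dirv(az); z=C*d-S*Z; R=frame(C*Z+S*d,z)
    return np.array([px,py,53+up])-7*d+11*z, R
def plan(P,R,P0=None,R0=None):
    s=arm.sense(); P0=s['eef_pos'] if P0 is None else P0; R0=s['ee_rot'] if R0 is None else R0
    d=(np.asarray(P)-P0)/25; r=np.degrees((Ro.from_matrix(R)*Ro.from_matrix(R0).inv()).as_rotvec())/8
    n=int(np.ceil(max(abs(d).max(),np.linalg.norm(r),1e-3)))
    print('from',np.round(P0,1),'to',np.round(P,1),'total',np.round(d,2),np.round(r,2),'rows',n,'each',np.round(d/n,3),np.round(r/n,3))
E
python3 - <<'E'
from h import *
P,R=pick(648,-4.7,-96.5,up=140); plan(P,R)
P2,R2=pick(648,-4.7,-96.5); plan(P2,R2,P,R)
E
```

```text
from [457.4 -62.8 288.9] to [649.3   6.5 158. ] total [ 7.67  2.77 -5.24] [ 0.23 -6.19 19.46] rows 21 each [ 0.365  0.132 -0.249] [ 0.011 -0.295  0.927]
from [649.3   6.5 158. ] to [649.3   6.5  18. ] total [ 0.   0.  -5.6] [0. 0. 0.] rows 6 each [ 0.     0.    -0.933] [0. 0. 0.]
```

>>> step_arm(
  commands=[
    {"tx":0.37,"ty":0.13,"tz":-0.2,"ax":0.011,"ay":-0.295,"az":0.927,"claw":70},
    {"tx":0.37,"ty":0.13,"tz":-0.2,"ax":0.011,"ay":-0.295,"az":0.927,"claw":70},
    {"tx":0.37,"ty":0.13,"tz":-0.2,"ax":0.011,"ay":-0.295,"az":0.927,"claw":70},
    {"tx":0.37,"ty":0.13,"tz":-0.2,"ax":0.011,"ay":-0.295,"az":0.927,"claw":70},
    {"tx":0.37,"ty":0.13,"tz":-0.2,"ax":0.011,"ay":-0.295,"az":0.927,"claw":70},
    {"tx":0.37,"ty":0.13,"tz":-0.2,"ax":0.011,"ay":-0.295,"az":0.927,"claw":70},
    {"tx":0.37,"ty":0.13,"tz":-0.2,"ax":0.011,"ay":-0.295,"az":0.927,"claw":70},
    {"tx":0.37,"ty":0.13,"tz":-0.2,"ax":0.011,"ay":-0.295,"az":0.927,"claw":70},
    {"tx":0.37,"ty":0.13,"tz":-0.2,"ax":0.011,"ay":-0.295,"az":0.927,"claw":70},
    {"tx":0.37,"ty":0.13,"tz":-0.2,"ax":0.011,"ay":-0.295,"az":0.927,"claw":70},
  ],
)

```text
t: 19.55
eef_pos: [550.0, -30.9, 237.9]
ee_rot: [[-0.957, 0.026, 0.288], [0.099, 0.966, 0.24], [-0.272, 0.258, -0.927]]
force: [-0.4, -1.3, -0.2]
opening: 70.3
gripper_force: 0.0
```

>>> step_arm(
  commands=[
    {"tx":0.37,"ty":0.13,"tz":-0.2,"ax":0.011,"ay":-0.295,"az":0.927,"claw":70},
    {"tx":0.37,"ty":0.13,"tz":-0.2,"ax":0.011,"ay":-0.295,"az":0.927,"claw":70},
    {"tx":0.37,"ty":0.13,"tz":-0.2,"ax":0.011,"ay":-0.295,"az":0.927,"claw":70},
    {"tx":0.37,"ty":0.13,"tz":-0.2,"ax":0.011,"ay":-0.295,"az":0.927,"claw":70},
    {"tx":0.37,"ty":0.13,"tz":-0.2,"ax":0.011,"ay":-0.295,"az":0.927,"claw":70},
    {"tx":0.37,"ty":0.13,"tz":-0.2,"ax":0.011,"ay":-0.295,"az":0.927,"claw":70},
    {"tx":0.37,"ty":0.13,"tz":-0.2,"ax":0.011,"ay":-0.295,"az":0.927,"claw":70},
    {"tx":0.37,"ty":0.13,"tz":-0.2,"ax":0.011,"ay":-0.295,"az":0.927,"claw":70},
    {"tx":0.37,"ty":0.13,"tz":-0.2,"ax":0.011,"ay":-0.295,"az":0.927,"claw":70},
    {"tx":0.37,"ty":0.13,"tz":-0.2,"ax":0.011,"ay":-0.295,"az":0.927,"claw":70},
  ],
)

```text
t: 20.55
eef_pos: [642.6, 1.1, 187.0]
ee_rot: [[-0.217, -0.971, 0.103], [-0.796, 0.237, 0.557], [-0.565, 0.039, -0.824]]
force: [0.6, -0.2, 1.4]
opening: 70.1
gripper_force: 0.0
```

Run:
```python
from h import *
for n in ('wrist','side'):
    c=cam(n,n+'7.png'); bottles(pts(c),c['image'])
print(arm.sense()['qpos'].round(2) if hasattr(arm.sense()['qpos'],'round') else arm.sense()['qpos'])
P,R=pick(648,-4.7,-96.5,up=100); plan(P,R)
```

```text
black 6103 10086 outline c [648.4  -3.4] [97.2 40.6] axis 83.8 cap dir -96.2 ztop 41.7
red 2534 11408 outline c [536.1  31.8] [100.6  40.9] axis 72.5 cap dir -107.5 ztop 41.8
ochre 1757 2797 outline c [399.5 244.3] [104.3  32.6] axis 97.9 cap dir -82.1 ztop 41.7
red 0 333 outline c [338.3 416.5] [16.4  6.7] axis 2.8 cap dir -177.2 ztop 53.3
black 255 654 outline c [645.6  -4.1] [102.9  43.9] axis 81.6 cap dir -98.4 ztop 41.8
red 0 723 outline c [533.2  32.9] [101.6  45.3] axis 71.9 cap dir -108.1 ztop 42.0
blue 369 793 outline c [407.6  27.3] [103.3  42.6] axis 82.3 cap dir 82.3 ztop 41.9
ochre 532 976 outline c [389.9 245.2] [101.5  43.6] axis 80.8 cap dir 80.8 ztop 41.7
[-0.38  0.38  0.26  1.59  0.59 -1.73]
from [642.7   1.3 184.5] to [649.3   6.5 118. ] total [ 0.26  0.21 -2.66] [ 0.01 -0.32  0.93] rows 3 each [ 0.087  0.069 -0.886] [ 0.005 -0.108  0.31 ]
```

View pics/wrist7.png

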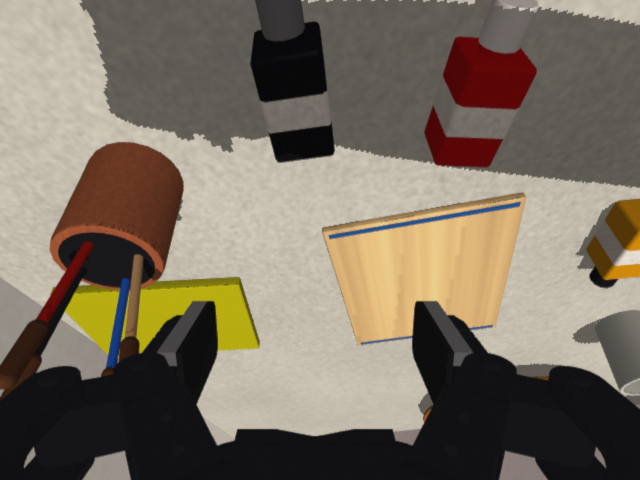

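The wrist view shows black at (290,90) in front with its cap away, red at (480,100), the brush pot clear on the left and the board at (425,270). The positions agree. I'll descend on black.

>>> step_arm(
  commands=[
    {"tx":0.087,"ty":0.08,"tz":-0.88,"ax":0.005,"ay":-0.108,"az":0.31,"claw":70},
    {"tx":0.087,"ty":0.08,"tz":-0.88,"ax":0.005,"ay":-0.108,"az":0.31,"claw":70},
    {"tx":0.087,"ty":0.08,"tz":-0.9,"ax":0.005,"ay":-0.108,"az":0.31,"claw":70},
    {"tx":0,"ty":0,"tz":-0.6,"ax":0,"ay":0,"az":0,"claw":70},
    {"tx":0,"ty":0,"tz":-0.6,"ax":0,"ay":0,"az":0,"claw":70},
    {"tx":0,"ty":0,"tz":-0.6,"ax":0,"ay":0,"az":0,"claw":70},
    {"tx":0,"ty":0,"tz":-0.6,"ax":0,"ay":0,"az":0,"claw":70},
    {"tx":0,"ty":0,"tz":-0.6,"ax":0,"ay":0,"az":0,"claw":70},
    {"tx":0,"ty":0,"tz":-0.4,"ax":0,"ay":0,"az":0,"claw":70},
    {"tx":0,"ty":0,"tz":0,"ax":0,"ay":0,"az":0,"claw":70},
  ],
)

```text
t: 21.65
eef_pos: [646.8, 9.0, 34.5]
ee_rot: [[-0.092, -0.994, 0.065], [-0.813, 0.113, 0.571], [-0.574, -0.001, -0.819]]
force: [-0.3, 0.2, 0.7]
opening: 70.2
gripper_force: 0.0
```

Run:
```python
from h import *
P,R=pick(648,-3.7,-96.5); plan(P,R)
```

```text
from [646.8   9.   34.5] to [649.3   7.5  18. ] total [ 0.1  -0.06 -0.66] [-0.01  0.01 -0.  ] rows 1 each [ 0.099 -0.057 -0.661] [-0.006  0.005 -0.002]
```

>>> step_arm(
  commands=[
    {"tx":0.05,"ty":-0.03,"tz":-0.3,"ax":0,"ay":0,"az":0,"claw":70},
    {"tx":0.05,"ty":-0.03,"tz":-0.3,"ax":0,"ay":0,"az":0,"claw":70},
    {"tx":0,"ty":0,"tz":-0.06,"ax":0,"ay":0,"az":0,"claw":70},
    {"tx":0,"ty":0,"tz":0,"ax":0,"ay":0,"az":0,"claw":55},
    {"tx":0,"ty":0,"tz":0,"ax":0,"ay":0,"az":0,"claw":20},
    {"tx":0,"ty":0,"tz":0,"ax":0,"ay":0,"az":0,"claw":20},
    {"tx":0,"ty":0,"tz":0,"ax":0,"ay":0,"az":0,"claw":20},
    {"tx":0,"ty":0,"tz":0,"ax":0,"ay":0,"az":0,"claw":20},
    {"tx":0,"ty":0,"tz":0,"ax":0,"ay":0,"az":0,"claw":20},
    {"tx":0,"ty":0,"tz":0,"ax":0,"ay":0,"az":0,"claw":20},
  ],
)

```text
t: 22.65
eef_pos: [651.2, 6.6, 20.9]
ee_rot: [[-0.089, -0.994, 0.07], [-0.814, 0.113, 0.569], [-0.574, -0.006, -0.819]]
force: [-0.7, -2.5, 2.1]
opening: 39.2
gripper_force: 60.8
```

Run:
```python
from h import *
s=arm.sense(); P0=np.array(s['eef_pos']); R0=np.array(s['ee_rot'])
A=np.array([630,60,190.]); RA=vert(-96.5); plan(A,RA)
B=np.array([620,200,190.]); RB=vert(-180); plan(B,RB,A,RA)
P,R=place(625,335,83,60); plan(P,vert(83),B,RB); plan(P,R,P,vert(83))
```

```text
from [651.2   6.6  20.9] to [630.  60. 190.] total [-0.85  2.14  6.76] [-4.34  0.53 -0.01] rows 7 each [-0.121  0.305  0.966] [-0.62   0.076 -0.002]
from [630.  60. 190.] to [620. 200. 190.] total [-0.4  5.6  0. ] [  0.     0.   -10.44] rows 11 each [-0.036  0.509  0.   ] [ 0.     0.    -0.949]
from [620. 200. 190.] to [625.2 337.  106.7] total [ 0.21  5.48 -3.33] [  0.     0.   -12.13] rows 13 each [ 0.016  0.422 -0.256] [ 0.     0.    -0.933]
from [625.2 337.  106.7] to [625.2 337.  106.7] total [0. 0. 0.] [ 6.82 -0.84 -0.  ] rows 7 each [0. 0. 0.] [ 0.975 -0.12  -0.   ]
```

>>> step_arm(
  commands=[
    {"tx":0,"ty":0,"tz":0.4,"ax":0,"ay":0,"az":0,"claw":20},
    {"tx":0,"ty":0,"tz":0.8,"ax":0,"ay":0,"az":0,"claw":20},
    {"tx":-0.1,"ty":0.2,"tz":0.9,"ax":0,"ay":0,"az":0,"claw":20},
    {"tx":-0.1,"ty":0.3,"tz":0.9,"ax":-0.62,"ay":0.076,"az":0,"claw":20},
    {"tx":-0.1,"ty":0.3,"tz":0.9,"ax":-0.62,"ay":0.076,"az":0,"claw":20},
    {"tx":-0.1,"ty":0.3,"tz":0.9,"ax":-0.62,"ay":0.076,"az":0,"claw":20},
    {"tx":-0.1,"ty":0.3,"tz":0.9,"ax":-0.62,"ay":0.076,"az":0,"claw":20},
    {"tx":-0.1,"ty":0.3,"tz":0.9,"ax":-0.62,"ay":0.076,"az":0,"claw":20},
    {"tx":-0.1,"ty":0.3,"tz":0.4,"ax":-0.62,"ay":0.076,"az":0,"claw":20},
    {"tx":-0.1,"ty":0.3,"tz":0,"ax":-0.62,"ay":0.076,"az":0,"claw":20},
  ],
)

```text
t: 23.65
eef_pos: [631.3, 65.5, 198.8]
ee_rot: [[-0.111, -0.994, 0.003], [-0.994, 0.111, -0.002], [0.001, -0.003, -1.0]]
force: [0.5, -0.6, -3.0]
opening: 39.4
gripper_force: 60.5
```

>>> step_arm(
  commands=[
    {"tx":0,"ty":0.5,"tz":0,"ax":0,"ay":0,"az":-0.95,"claw":20},
    {"tx":0,"ty":0.5,"tz":0,"ax":0,"ay":0,"az":-0.95,"claw":20},
    {"tx":0,"ty":0.5,"tz":0,"ax":0,"ay":0,"az":-0.95,"claw":20},
    {"tx":0,"ty":0.5,"tz":0,"ax":0,"ay":0,"az":-0.95,"claw":20},
    {"tx":0,"ty":0.5,"tz":0,"ax":0,"ay":0,"az":-0.95,"claw":20},
    {"tx":0,"ty":0.5,"tz":0,"ax":0,"ay":0,"az":-0.95,"claw":20},
    {"tx":0,"ty":0.5,"tz":0,"ax":0,"ay":0,"az":-0.95,"claw":20},
    {"tx":0,"ty":0.5,"tz":0,"ax":0,"ay":0,"az":-0.95,"claw":20},
    {"tx":0,"ty":0.5,"tz":0,"ax":0,"ay":0,"az":-0.95,"claw":20},
    {"tx":0,"ty":0.5,"tz":0,"ax":0,"ay":0,"az":-0.95,"claw":20},
  ],
)

```text
t: 24.65
eef_pos: [629.6, 190.6, 194.6]
ee_rot: [[-0.992, -0.127, -0.002], [-0.127, 0.992, 0.002], [0.002, 0.002, -1.0]]
force: [0.4, 0.3, -2.1]
opening: 38.9
gripper_force: 60.5
```

>>> step_arm(
  commands=[
    {"tx":0,"ty":0.5,"tz":0,"ax":0,"ay":0,"az":-0.95,"claw":20},
    {"tx":0,"ty":0.5,"tz":0,"ax":0,"ay":0,"az":-0.95,"claw":20},
    {"tx":0,"ty":0.5,"tz":0,"ax":0,"ay":0,"az":-0.95,"claw":20},
    {"tx":0,"ty":0.5,"tz":0,"ax":0,"ay":0,"az":-0.95,"claw":20},
    {"tx":0,"ty":0.5,"tz":0,"ax":0,"ay":0,"az":-0.95,"claw":20},
    {"tx":0,"ty":0.5,"tz":0,"ax":0,"ay":0,"az":-0.95,"claw":20},
    {"tx":0,"ty":0.5,"tz":0,"ax":0,"ay":0,"az":-0.95,"claw":20},
    {"tx":0,"ty":0.5,"tz":0,"ax":0,"ay":0,"az":-0.95,"claw":20},
    {"tx":0,"ty":0.5,"tz":0,"ax":0,"ay":0,"az":-0.95,"claw":20},
    {"tx":0,"ty":0.5,"tz":0,"ax":0,"ay":0,"az":-0.95,"claw":20},
  ],
)

```text
t: 25.65
eef_pos: [629.5, 315.4, 194.5]
ee_rot: [[-0.363, 0.932, -0.001], [0.932, 0.363, -0.0], [0.0, -0.001, -1.0]]
force: [1.0, 0.9, -1.4]
opening: 39.5
gripper_force: 60.5
```

Run:
```python
from h import *
s=arm.sense(); print(np.round(s['qpos'],2),s['opening'],s['t'])
P,R=place(625,335,83,70); plan(P,R)
```

```text
[0.37 0.54 0.61 1.64 0.   1.57] 39.54327175679939 25.65
from [629.5 315.4 194.5] to [625.2 337.  116.7] total [-0.17  0.86 -3.11] [ 6.89  0.86 -3.26] rows 8 each [-0.021  0.108 -0.389] [ 0.861  0.107 -0.408]
```

>>> step_arm(
  commands=[
    {"tx":-0.021,"ty":0.108,"tz":0,"ax":0.861,"ay":0.107,"az":-0.408,"claw":20},
    {"tx":-0.021,"ty":0.108,"tz":0,"ax":0.861,"ay":0.107,"az":-0.408,"claw":20},
    {"tx":-0.021,"ty":0.108,"tz":-0.2,"ax":0.861,"ay":0.107,"az":-0.408,"claw":20},
    {"tx":-0.021,"ty":0.108,"tz":-0.4,"ax":0.861,"ay":0.107,"az":-0.408,"claw":20},
    {"tx":-0.021,"ty":0.108,"tz":-0.4,"ax":0.861,"ay":0.107,"az":-0.408,"claw":20},
    {"tx":-0.021,"ty":0.108,"tz":-0.5,"ax":0.861,"ay":0.107,"az":-0.408,"claw":20},
    {"tx":-0.021,"ty":0.108,"tz":-0.5,"ax":0.861,"ay":0.107,"az":-0.408,"claw":20},
    {"tx":-0.021,"ty":0.108,"tz":-0.5,"ax":0.861,"ay":0.107,"az":-0.408,"claw":20},
    {"tx":0,"ty":0,"tz":-0.3,"ax":0,"ay":0,"az":0,"claw":20},
    {"tx":0,"ty":0,"tz":-0.2,"ax":0,"ay":0,"az":0,"claw":20},
  ],
)

```text
t: 26.65
eef_pos: [624.6, 335.9, 117.6]
ee_rot: [[0.069, 0.993, 0.099], [0.573, -0.121, 0.811], [0.817, 0.001, -0.577]]
force: [-0.5, -0.1, -1.5]
opening: 39.1
gripper_force: 60.9
```

Run:
```python
from h import *
s=arm.sense(); print(np.round(s['qpos'],2),s['opening'],s['t'])
P,R=place(625,335,83,0); plan(P,R)
c=cam('side','side8.png');
```

```text
[ 0.03  0.28 -0.16  0.92  0.94  1.83] 39.087903777747485 26.65
from [624.6 335.9 117.6] to [625.2 337.   46.7] total [ 0.02  0.04 -2.84] [ 0.03  0.   -0.01] rows 3 each [ 0.008  0.014 -0.945] [ 0.009  0.002 -0.003]
```

View pics/side8.png

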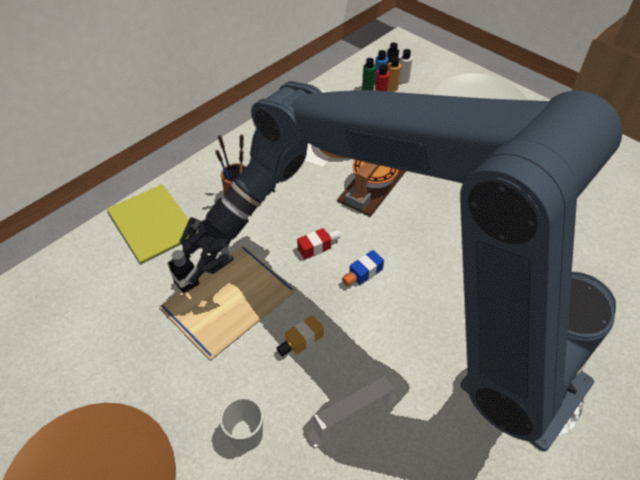

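Black is upright at (183,270) in the gripper above the far-left part of the board, with the arm clear of everything. I'll lower it.

>>> step_arm(
  commands=[
    {"tx":0,"ty":0,"tz":-0.6,"ax":0,"ay":0,"az":0,"claw":20},
    {"tx":0,"ty":0,"tz":-0.6,"ax":0,"ay":0,"az":0,"claw":20},
    {"tx":0,"ty":0,"tz":-0.5,"ax":0,"ay":0,"az":0,"claw":20},
    {"tx":0,"ty":0,"tz":-0.4,"ax":0,"ay":0,"az":0,"claw":20},
    {"tx":0,"ty":0,"tz":-0.2,"ax":0,"ay":0,"az":0,"claw":20},
    {"tx":0,"ty":0,"tz":-0.1,"ax":0,"ay":0,"az":0,"claw":20},
    {"tx":0,"ty":0,"tz":-0.1,"ax":0,"ay":0,"az":0,"claw":20},
    {"tx":0,"ty":0,"tz":0,"ax":0,"ay":0,"az":0,"claw":20},
    {"tx":0,"ty":0,"tz":0,"ax":0,"ay":0,"az":0,"claw":20},
    {"tx":0,"ty":0,"tz":0,"ax":0,"ay":0,"az":0,"claw":20},
  ],
)

```text
t: 27.7
eef_pos: [626.9, 336.1, 58.5]
ee_rot: [[0.064, 0.993, 0.103], [0.57, -0.121, 0.812], [0.819, 0.007, -0.574]]
force: [0.7, 0.3, -1.5]
opening: 39.2
gripper_force: 60.9
```

>>> step_arm(
  commands=[
    {"tx":0,"ty":0,"tz":-0.15,"ax":0,"ay":0,"az":0,"claw":20},
    {"tx":0,"ty":0,"tz":-0.1,"ax":0,"ay":0,"az":0,"claw":20},
    {"tx":0,"ty":0,"tz":-0.06,"ax":0,"ay":0,"az":0,"claw":20},
    {"tx":0,"ty":0,"tz":-0.04,"ax":0,"ay":0,"az":0,"claw":20},
    {"tx":0,"ty":0,"tz":-0.03,"ax":0,"ay":0,"az":0,"claw":20},
    {"tx":0,"ty":0,"tz":0,"ax":0,"ay":0,"az":0,"claw":20},
    {"tx":0,"ty":0,"tz":0,"ax":0,"ay":0,"az":0,"claw":20},
    {"tx":0,"ty":0,"tz":0,"ax":0,"ay":0,"az":0,"claw":20},
    {"tx":0,"ty":0,"tz":0,"ax":0,"ay":0,"az":0,"claw":20},
    {"tx":0,"ty":0,"tz":0,"ax":0,"ay":0,"az":0,"claw":20},
  ],
)

```text
t: 28.7
eef_pos: [626.6, 336.1, 48.4]
ee_rot: [[0.065, 0.993, 0.103], [0.57, -0.121, 0.812], [0.819, 0.006, -0.574]]
force: [0.4, -0.1, -2.0]
opening: 39.1
gripper_force: 60.9
```

>>> step_arm(
  commands=[
    {"tx":0,"ty":0,"tz":-0.03,"ax":0,"ay":0,"az":0,"claw":20},
    {"tx":0,"ty":0,"tz":-0.03,"ax":0,"ay":0,"az":0,"claw":20},
    {"tx":0,"ty":0,"tz":0,"ax":0,"ay":0,"az":0,"claw":20},
    {"tx":0,"ty":0,"tz":0,"ax":0,"ay":0,"az":0,"claw":20},
    {"tx":0,"ty":0,"tz":0,"ax":0,"ay":0,"az":0,"claw":20},
    {"tx":0,"ty":0,"tz":0,"ax":0,"ay":0,"az":0,"claw":20},
    {"tx":0,"ty":0,"tz":0,"ax":0,"ay":0,"az":0,"claw":20},
    {"tx":0,"ty":0,"tz":0,"ax":0,"ay":0,"az":0,"claw":20},
    {"tx":0,"ty":0,"tz":0,"ax":0,"ay":0,"az":0,"claw":20},
    {"tx":0,"ty":0,"tz":0,"ax":0,"ay":0,"az":0,"claw":20},
  ],
)

```text
t: 29.7
eef_pos: [626.5, 336.1, 46.8]
ee_rot: [[0.065, 0.993, 0.102], [0.57, -0.121, 0.812], [0.819, 0.005, -0.574]]
force: [-0.1, 0.5, -1.8]
opening: 39.1
gripper_force: 60.9
```

>>> step_arm(
  commands=[
    {"tx":0,"ty":0,"tz":-0.04,"ax":0,"ay":0,"az":0,"claw":20},
    {"tx":0,"ty":0,"tz":-0.04,"ax":0,"ay":0,"az":0,"claw":20},
    {"tx":0,"ty":0,"tz":0,"ax":0,"ay":0,"az":0,"claw":20},
    {"tx":0,"ty":0,"tz":0,"ax":0,"ay":0,"az":0,"claw":20},
    {"tx":0,"ty":0,"tz":0,"ax":0,"ay":0,"az":0,"claw":20},
    {"tx":0,"ty":0,"tz":0,"ax":0,"ay":0,"az":0,"claw":20},
    {"tx":0,"ty":0,"tz":0,"ax":0,"ay":0,"az":0,"claw":20},
    {"tx":0,"ty":0,"tz":0,"ax":0,"ay":0,"az":0,"claw":20},
    {"tx":0,"ty":0,"tz":0,"ax":0,"ay":0,"az":0,"claw":20},
    {"tx":0,"ty":0,"tz":0,"ax":0,"ay":0,"az":0,"claw":20},
  ],
)

```text
t: 30.7
eef_pos: [626.9, 336.4, 46.3]
ee_rot: [[0.064, 0.993, 0.103], [0.569, -0.121, 0.813], [0.82, 0.006, -0.573]]
force: [-2.7, -3.2, 5.7]
opening: 39.1
gripper_force: 61.7
```

>>> step_arm(
  commands=[
    {"tx":0,"ty":0,"tz":0.02,"ax":0,"ay":0,"az":0,"claw":44},
    {"tx":0,"ty":0,"tz":0,"ax":0,"ay":0,"az":0,"claw":52},
    {"tx":0,"ty":0,"tz":0,"ax":0,"ay":0,"az":0,"claw":54},
    {"tx":0,"ty":0,"tz":0,"ax":0,"ay":0,"az":0,"claw":54},
    {"tx":-0.03,"ty":-0.25,"tz":0.18,"ax":0,"ay":0,"az":0,"claw":54},
    {"tx":-0.05,"ty":-0.45,"tz":0.3,"ax":0,"ay":0,"az":0,"claw":54},
    {"tx":-0.06,"ty":-0.5,"tz":0.35,"ax":0,"ay":0,"az":0,"claw":54},
    {"tx":-0.1,"ty":-0.8,"tz":0.56,"ax":0,"ay":0,"az":0,"claw":54},
    {"tx":-0.1,"ty":-0.8,"tz":0.8,"ax":0,"ay":0,"az":0,"claw":54},
    {"tx":0,"ty":-0.6,"tz":1,"ax":0,"ay":0,"az":0,"claw":54},
  ],
)

```text
t: 31.7
eef_pos: [617.0, 249.8, 124.7]
ee_rot: [[0.068, 0.993, 0.102], [0.571, -0.122, 0.812], [0.818, 0.003, -0.575]]
force: [0.7, -0.3, 0.2]
opening: 54.0
gripper_force: 0.0
```

Run:
```python
from h import *
c=cam('side','side9.png'); W=pts(c); bottles(W,c['image'],zr=(14,60))
m=blob(W,c['image'],(0,0,0),(255,255,255),(70,130),(560,690,290,390)); q=W[m]; print('upright',len(q),np.percentile(q,95,axis=0).round(),rect(q), q[:,2].max())
A=np.array([560,60,200.]); RA=vert(163); plan(A,RA)
P,R=pick(535.5,32,-107.7,60); plan(P,R,A,RA)
```

```text
red 210 733 outline c [533.5  33.2] [101.1  43.6] axis 72.1 cap dir -107.9 ztop 42.1
blue 364 793 outline c [407.4  27.5] [102.2  43. ] axis 82.4 cap dir 82.4 ztop 41.9
ochre 536 974 outline c [388.6 245. ] [101.   41.5] axis 81.7 cap dir 81.7 ztop 41.7
upright 401 [640. 355. 109.] (array([625.4, 336.7]), array([42.4, 39.9]), 172.5) 111.88454688526829
from [620.9 248.1 131.1] to [560.  60. 200.] total [-2.43 -7.52  2.76] [-6.28 -3.96  9.14] rows 12 each [-0.203 -0.627  0.23 ] [-0.524 -0.33   0.762]
from [560.  60. 200.] to [538.9  42.8  78. ] total [-0.84 -0.69 -4.88] [ 2.25 -4.29 10.78] rows 12 each [-0.07  -0.057 -0.407] [ 0.187 -0.357  0.899]
```

>>> step_arm(
  commands=[
    {"tx":-0.2,"ty":-0.63,"tz":0.3,"ax":-0.524,"ay":-0.33,"az":0.762,"claw":60},
    {"tx":-0.2,"ty":-0.63,"tz":0.3,"ax":-0.524,"ay":-0.33,"az":0.762,"claw":70},
    {"tx":-0.2,"ty":-0.63,"tz":0.3,"ax":-0.524,"ay":-0.33,"az":0.762,"claw":70},
    {"tx":-0.2,"ty":-0.63,"tz":0.3,"ax":-0.524,"ay":-0.33,"az":0.762,"claw":70},
    {"tx":-0.2,"ty":-0.63,"tz":0.3,"ax":-0.524,"ay":-0.33,"az":0.762,"claw":70},
    {"tx":-0.2,"ty":-0.63,"tz":0.3,"ax":-0.524,"ay":-0.33,"az":0.762,"claw":70},
    {"tx":-0.2,"ty":-0.63,"tz":0.3,"ax":-0.524,"ay":-0.33,"az":0.762,"claw":70},
    {"tx":-0.2,"ty":-0.63,"tz":0.3,"ax":-0.524,"ay":-0.33,"az":0.762,"claw":70},
    {"tx":-0.2,"ty":-0.63,"tz":0.3,"ax":-0.524,"ay":-0.33,"az":0.762,"claw":70},
    {"tx":-0.2,"ty":-0.63,"tz":0,"ax":-0.524,"ay":-0.33,"az":0.762,"claw":70},
  ],
)

```text
t: 32.75
eef_pos: [569.1, 92.8, 194.6]
ee_rot: [[-0.868, 0.491, -0.073], [0.478, 0.867, 0.144], [0.134, 0.09, -0.987]]
force: [1.1, -0.7, 0.5]
opening: 69.7
gripper_force: 0.0
```

>>> step_arm(
  commands=[
    {"tx":-0.2,"ty":-0.63,"tz":0,"ax":-0.524,"ay":-0.33,"az":0.762,"claw":70},
    {"tx":-0.2,"ty":-0.63,"tz":0,"ax":-0.524,"ay":-0.33,"az":0.762,"claw":70},
    {"tx":-0.07,"ty":-0.06,"tz":0,"ax":0.187,"ay":-0.357,"az":0.899,"claw":70},
    {"tx":-0.07,"ty":-0.06,"tz":0,"ax":0.187,"ay":-0.357,"az":0.899,"claw":70},
    {"tx":-0.07,"ty":-0.06,"tz":0,"ax":0.187,"ay":-0.357,"az":0.899,"claw":70},
    {"tx":-0.07,"ty":-0.06,"tz":0,"ax":0.187,"ay":-0.357,"az":0.899,"claw":70},
    {"tx":-0.07,"ty":-0.06,"tz":0,"ax":0.187,"ay":-0.357,"az":0.899,"claw":70},
    {"tx":-0.07,"ty":-0.06,"tz":0,"ax":0.187,"ay":-0.357,"az":0.899,"claw":70},
    {"tx":-0.07,"ty":-0.06,"tz":0,"ax":0.187,"ay":-0.357,"az":0.899,"claw":70},
    {"tx":-0.07,"ty":-0.06,"tz":0,"ax":0.187,"ay":-0.357,"az":0.899,"claw":70},
  ],
)

```text
t: 33.75
eef_pos: [543.7, 50.0, 193.3]
ee_rot: [[-0.699, -0.675, 0.236], [-0.588, 0.73, 0.348], [-0.407, 0.104, -0.907]]
force: [0.3, 0.3, -0.6]
opening: 69.7
gripper_force: 0.0
```

Run:
```python
from h import *
s=arm.sense(); print(np.round(s['qpos'],2),s['t'])
c=cam('side'); bottles(pts(c),c['image'])
P,R=pick(535.5,32,-107.7,80); plan(P,R)
```

```text
[-0.26 -0.13 -0.23  1.33  0.41 -0.95] 33.75
red 36 739 outline c [533.2  32.6] [103.   44.9] axis 69.8 cap dir -110.2 ztop 41.7
blue 364 792 outline c [407.   28.1] [103.9  42.8] axis 82.9 cap dir 82.9 ztop 42.3
ochre 539 972 outline c [388.1 245.2] [100.8  41.8] axis 83.6 cap dir 83.6 ztop 41.6
from [543.2  48.6 192. ] to [538.9  42.8  98. ] total [-0.17 -0.23 -3.76] [ 0.75 -1.38  3.6 ] rows 4 each [-0.043 -0.058 -0.94 ] [ 0.189 -0.344  0.9  ]
```

>>> step_arm(
  commands=[
    {"tx":-0.05,"ty":-0.06,"tz":-0.7,"ax":0.189,"ay":-0.344,"az":0.9,"claw":70},
    {"tx":-0.05,"ty":-0.06,"tz":-0.7,"ax":0.189,"ay":-0.344,"az":0.9,"claw":70},
    {"tx":-0.05,"ty":-0.06,"tz":-0.7,"ax":0.189,"ay":-0.344,"az":0.9,"claw":70},
    {"tx":-0.05,"ty":-0.06,"tz":-0.7,"ax":0.189,"ay":-0.344,"az":0.9,"claw":70},
    {"tx":0,"ty":0,"tz":-0.7,"ax":0,"ay":0,"az":0,"claw":70},
    {"tx":0,"ty":0,"tz":-0.7,"ax":0,"ay":0,"az":0,"claw":70},
    {"tx":0,"ty":0,"tz":-0.5,"ax":0,"ay":0,"az":0,"claw":70},
    {"tx":0,"ty":0,"tz":-0.5,"ax":0,"ay":0,"az":0,"claw":70},
    {"tx":0,"ty":0,"tz":0,"ax":0,"ay":0,"az":0,"claw":70},
    {"tx":0,"ty":0,"tz":0,"ax":0,"ay":0,"az":0,"claw":70},
  ],
)

```text
t: 34.8
eef_pos: [539.1, 44.3, 62.9]
ee_rot: [[-0.255, -0.951, 0.175], [-0.779, 0.31, 0.545], [-0.572, 0.003, -0.82]]
force: [0.2, 0.0, 1.0]
opening: 70.2
gripper_force: 0.0
```

Run:
```python
from h import *
c=cam('wrist'); bottles(pts(c),c['image'])
P,R=pick(535.5,32,-107.7); plan(P,R)
```

```text
blue 3253 6276 outline c [426.7  38.9] [77.1 11.5] axis 97.0 cap dir -83.0 ztop 36.0
ochre 2746 3279 outline c [395.8 229.2] [75.5 34.2] axis 93.6 cap dir 93.6 ztop 41.4
black 511 522 outline c [620.3 322.9] [47.4 22.7] axis 141.7 cap dir -38.3 ztop 24.2
from [539.6  44.1  63.4] to [538.9  42.8  18. ] total [-0.03 -0.05 -1.82] [ 0.01 -0.01  0.04] rows 2 each [-0.013 -0.027 -0.909] [ 0.003 -0.006  0.021]
```

>>> step_arm(
  commands=[
    {"tx":-0.03,"ty":-0.05,"tz":-0.6,"ax":0,"ay":0,"az":0,"claw":70},
    {"tx":0,"ty":0,"tz":-0.6,"ax":0,"ay":0,"az":0,"claw":70},
    {"tx":0,"ty":0,"tz":-0.4,"ax":0,"ay":0,"az":0,"claw":70},
    {"tx":0,"ty":0,"tz":-0.22,"ax":0,"ay":0,"az":0,"claw":70},
    {"tx":0,"ty":0,"tz":0,"ax":0,"ay":0,"az":0,"claw":70},
    {"tx":0,"ty":0,"tz":0,"ax":0,"ay":0,"az":0,"claw":50},
    {"tx":0,"ty":0,"tz":0,"ax":0,"ay":0,"az":0,"claw":20},
    {"tx":0,"ty":0,"tz":0,"ax":0,"ay":0,"az":0,"claw":20},
    {"tx":0,"ty":0,"tz":0,"ax":0,"ay":0,"az":0,"claw":20},
    {"tx":0,"ty":0,"tz":0,"ax":0,"ay":0,"az":0,"claw":20},
  ],
)

```text
t: 35.85
eef_pos: [539.1, 42.4, 18.0]
ee_rot: [[-0.254, -0.951, 0.177], [-0.78, 0.31, 0.544], [-0.572, 0.001, -0.82]]
force: [-0.1, -1.9, 3.2]
opening: 39.5
gripper_force: 60.6
```

Run:
```python
from h import *
s=arm.sense(); print(s['opening'],s['gripper_force'])
A=np.array([538,60,200.]); RA=vert(-107.7); plan(A,RA)
P,R=place(528,335,83,70); plan([530,300,200],vert(83),A,vert(70))
```

```text
39.46029206170902 60.62255144119263
from [539.1  42.4  18. ] to [538.  60. 200.] total [-0.05  0.7   7.28] [-4.15  1.34  0.04] rows 8 each [-0.006  0.088  0.91 ] [-0.519  0.167  0.006]
from [538.  60. 200.] to [530 300 200] total [-0.32  9.6   0.  ] [0.   0.   1.63] rows 10 each [-0.032  0.96   0.   ] [0.    0.    0.163]
```

>>> step_arm(
  commands=[
    {"tx":0,"ty":0,"tz":0.4,"ax":0,"ay":0,"az":0,"claw":20},
    {"tx":0,"ty":0,"tz":0.8,"ax":0,"ay":0,"az":0,"claw":20},
    {"tx":0,"ty":0.09,"tz":0.9,"ax":0,"ay":0,"az":0,"claw":20},
    {"tx":0,"ty":0.09,"tz":0.9,"ax":-0.59,"ay":0.19,"az":0,"claw":20},
    {"tx":0,"ty":0.09,"tz":0.9,"ax":-0.59,"ay":0.19,"az":0,"claw":20},
    {"tx":0,"ty":0.09,"tz":0.9,"ax":-0.59,"ay":0.19,"az":0,"claw":20},
    {"tx":0,"ty":0.09,"tz":0.9,"ax":-0.59,"ay":0.19,"az":0,"claw":20},
    {"tx":0,"ty":0.09,"tz":0.9,"ax":-0.59,"ay":0.19,"az":0,"claw":20},
    {"tx":0,"ty":0.09,"tz":0.6,"ax":-0.59,"ay":0.19,"az":0,"claw":20},
    {"tx":0,"ty":0.09,"tz":0,"ax":-0.59,"ay":0.19,"az":0,"claw":20},
  ],
)

```text
t: 36.85
eef_pos: [539.5, 61.4, 201.1]
ee_rot: [[-0.31, -0.951, 0.006], [-0.951, 0.31, 0.001], [-0.002, -0.005, -1.0]]
force: [0.5, -0.2, -1.1]
opening: 39.3
gripper_force: 60.4
```

>>> step_arm(
  commands=[
    {"tx":0,"ty":0.5,"tz":0,"ax":0,"ay":0,"az":-0.95,"claw":20},
    {"tx":0,"ty":0.5,"tz":0,"ax":0,"ay":0,"az":-0.95,"claw":20},
    {"tx":0,"ty":0.5,"tz":0,"ax":0,"ay":0,"az":-0.95,"claw":20},
    {"tx":0,"ty":0.5,"tz":0,"ax":0,"ay":0,"az":-0.95,"claw":20},
    {"tx":0,"ty":0.5,"tz":0,"ax":0,"ay":0,"az":-0.95,"claw":20},
    {"tx":0,"ty":0.5,"tz":0,"ax":0,"ay":0,"az":-0.95,"claw":20},
    {"tx":0,"ty":0.5,"tz":0,"ax":0,"ay":0,"az":-0.95,"claw":20},
    {"tx":0,"ty":0.5,"tz":0,"ax":0,"ay":0,"az":-0.95,"claw":20},
    {"tx":0,"ty":0.5,"tz":0,"ax":0,"ay":0,"az":-0.95,"claw":20},
    {"tx":0,"ty":0.5,"tz":0,"ax":0,"ay":0,"az":-0.95,"claw":20},
  ],
)

```text
t: 37.85
eef_pos: [537.4, 186.7, 196.8]
ee_rot: [[-0.997, 0.077, 0.002], [0.077, 0.997, 0.0], [-0.002, 0.001, -1.0]]
force: [-0.3, 0.6, -0.9]
opening: 39.1
gripper_force: 60.5
```

>>> step_arm(
  commands=[
    {"tx":0,"ty":0.5,"tz":0,"ax":0,"ay":0,"az":-0.95,"claw":20},
    {"tx":0,"ty":0.5,"tz":0,"ax":0,"ay":0,"az":-0.95,"claw":20},
    {"tx":0,"ty":0.5,"tz":0,"ax":0,"ay":0,"az":-0.95,"claw":20},
    {"tx":0,"ty":0.5,"tz":0,"ax":0,"ay":0,"az":-0.95,"claw":20},
    {"tx":0,"ty":0.5,"tz":0,"ax":0,"ay":0,"az":-0.95,"claw":20},
    {"tx":0,"ty":0.5,"tz":0,"ax":0,"ay":0,"az":-0.95,"claw":20},
    {"tx":0,"ty":0.5,"tz":0,"ax":0,"ay":0,"az":-0.95,"claw":20},
    {"tx":0,"ty":0.5,"tz":0,"ax":0,"ay":0,"az":-0.95,"claw":20},
    {"tx":0,"ty":0.5,"tz":0,"ax":0,"ay":0,"az":-0.95,"claw":20},
    {"tx":0,"ty":0.5,"tz":0,"ax":0,"ay":0,"az":-0.95,"claw":20},
  ],
)

```text
t: 38.85
eef_pos: [537.3, 311.5, 196.7]
ee_rot: [[-0.167, 0.986, -0.001], [0.986, 0.167, -0.004], [-0.003, -0.002, -1.0]]
force: [-0.9, -0.2, -1.4]
opening: 39.0
gripper_force: 60.5
```

Run:
```python
from h import *
s=arm.sense(); print(np.round(s['qpos'],2),s['opening'],s['t'])
P,R=place(528,335,83,70); plan(P,R)
```

```text
[ 0.42  0.3   0.3   1.57 -0.    1.82] 39.03973288386513 38.85
from [537.3 311.5 196.7] to [528.2 337.  116.7] total [-0.36  1.02 -3.2 ] [ 6.92  0.15 -1.92] rows 8 each [-0.045  0.128 -0.4  ] [ 0.865  0.018 -0.24 ]
```

>>> step_arm(
  commands=[
    {"tx":-0.045,"ty":0.128,"tz":0,"ax":0.865,"ay":0.018,"az":-0.24,"claw":20},
    {"tx":-0.045,"ty":0.128,"tz":0,"ax":0.865,"ay":0.018,"az":-0.24,"claw":20},
    {"tx":-0.045,"ty":0.128,"tz":-0.2,"ax":0.865,"ay":0.018,"az":-0.24,"claw":20},
    {"tx":-0.045,"ty":0.128,"tz":-0.4,"ax":0.865,"ay":0.018,"az":-0.24,"claw":20},
    {"tx":-0.045,"ty":0.128,"tz":-0.4,"ax":0.865,"ay":0.018,"az":-0.24,"claw":20},
    {"tx":-0.045,"ty":0.128,"tz":-0.5,"ax":0.865,"ay":0.018,"az":-0.24,"claw":20},
    {"tx":-0.045,"ty":0.128,"tz":-0.5,"ax":0.865,"ay":0.018,"az":-0.24,"claw":20},
    {"tx":-0.045,"ty":0.128,"tz":-0.5,"ax":0.865,"ay":0.018,"az":-0.24,"claw":20},
    {"tx":0,"ty":0,"tz":-0.3,"ax":0,"ay":0,"az":0,"claw":20},
    {"tx":0,"ty":0,"tz":-0.3,"ax":0,"ay":0,"az":0,"claw":20},
  ],
)

```text
t: 39.85
eef_pos: [528.3, 336.2, 118.1]
ee_rot: [[0.067, 0.993, 0.101], [0.572, -0.121, 0.811], [0.818, 0.003, -0.576]]
force: [0.5, 0.3, 0.1]
opening: 39.4
gripper_force: 60.7
```

>>> step_arm(
  commands=[
    {"tx":0,"ty":0,"tz":-0.5,"ax":0,"ay":0,"az":0,"claw":20},
    {"tx":0,"ty":0,"tz":-0.6,"ax":0,"ay":0,"az":0,"claw":20},
    {"tx":0,"ty":0,"tz":-0.5,"ax":0,"ay":0,"az":0,"claw":20},
    {"tx":0,"ty":0,"tz":-0.4,"ax":0,"ay":0,"az":0,"claw":20},
    {"tx":0,"ty":0,"tz":-0.2,"ax":0,"ay":0,"az":0,"claw":20},
    {"tx":0,"ty":0,"tz":-0.1,"ax":0,"ay":0,"az":0,"claw":20},
    {"tx":0,"ty":0,"tz":0,"ax":0,"ay":0,"az":0,"claw":20},
    {"tx":0,"ty":0,"tz":0,"ax":0,"ay":0,"az":0,"claw":20},
    {"tx":0,"ty":0,"tz":0,"ax":0,"ay":0,"az":0,"claw":20},
    {"tx":0,"ty":0,"tz":0,"ax":0,"ay":0,"az":0,"claw":20},
  ],
)

```text
t: 40.85
eef_pos: [529.7, 336.5, 62.7]
ee_rot: [[0.064, 0.993, 0.103], [0.57, -0.121, 0.813], [0.819, 0.007, -0.574]]
force: [0.1, 1.2, -2.0]
opening: 39.6
gripper_force: 60.7
```

Run:
```python
from h import *
s=arm.sense(); print(s['opening'],s['t'])
P,R=place(528,335,83,0); plan(P,R)
c=cam('side','side10.png'); bottles(pts(c),c['image'])
```

```text
39.59122690790745 40.85
from [529.7 336.5  62.7] to [528.2 337.   46.7] total [-0.06  0.02 -0.64] [ 0.01  0.05 -0.01] rows 1 each [-0.056  0.021 -0.639] [ 0.006  0.048 -0.006]
blue 368 792 outline c [407.3  27.5] [101.3  41.9] axis 83.0 cap dir 83.0 ztop 41.7
ochre 537 972 outline c [388.6 245.5] [100.8  42.3] axis 82.0 cap dir 82.0 ztop 41.8
```

>>> step_arm(
  commands=[
    {"tx":0,"ty":0,"tz":-0.25,"ax":0,"ay":0,"az":0,"claw":20},
    {"tx":0,"ty":0,"tz":-0.2,"ax":0,"ay":0,"az":0,"claw":20},
    {"tx":0,"ty":0,"tz":-0.1,"ax":0,"ay":0,"az":0,"claw":20},
    {"tx":0,"ty":0,"tz":-0.03,"ax":0,"ay":0,"az":0,"claw":20},
    {"tx":0,"ty":0,"tz":-0.02,"ax":0,"ay":0,"az":0,"claw":20},
    {"tx":0,"ty":0,"tz":0,"ax":0,"ay":0,"az":0,"claw":20},
    {"tx":0,"ty":0,"tz":0,"ax":0,"ay":0,"az":0,"claw":20},
    {"tx":0,"ty":0,"tz":0,"ax":0,"ay":0,"az":0,"claw":20},
    {"tx":0,"ty":0,"tz":0,"ax":0,"ay":0,"az":0,"claw":20},
    {"tx":0,"ty":0,"tz":0,"ax":0,"ay":0,"az":0,"claw":20},
  ],
)

```text
t: 41.9
eef_pos: [529.2, 336.7, 47.4]
ee_rot: [[0.065, 0.993, 0.102], [0.57, -0.121, 0.813], [0.819, 0.006, -0.573]]
force: [-1.0, 0.4, 1.6]
opening: 39.3
gripper_force: 60.9
```

>>> step_arm(
  commands=[
    {"tx":0,"ty":0,"tz":-0.03,"ax":0,"ay":0,"az":0,"claw":20},
    {"tx":0,"ty":0,"tz":-0.03,"ax":0,"ay":0,"az":0,"claw":20},
    {"tx":0,"ty":0,"tz":0,"ax":0,"ay":0,"az":0,"claw":20},
    {"tx":0,"ty":0,"tz":0,"ax":0,"ay":0,"az":0,"claw":20},
    {"tx":0,"ty":0,"tz":0,"ax":0,"ay":0,"az":0,"claw":20},
    {"tx":0,"ty":0,"tz":0,"ax":0,"ay":0,"az":0,"claw":20},
    {"tx":0,"ty":0,"tz":0,"ax":0,"ay":0,"az":0,"claw":20},
    {"tx":0,"ty":0,"tz":0,"ax":0,"ay":0,"az":0,"claw":20},
    {"tx":0,"ty":0,"tz":0,"ax":0,"ay":0,"az":0,"claw":20},
    {"tx":0,"ty":0,"tz":0,"ax":0,"ay":0,"az":0,"claw":20},
  ],
)

```text
t: 42.9
eef_pos: [529.6, 336.9, 47.4]
ee_rot: [[0.064, 0.993, 0.102], [0.568, -0.121, 0.814], [0.821, 0.006, -0.571]]
force: [-5.5, -2.4, 7.0]
opening: 39.5
gripper_force: 61.8
```

>>> step_arm(
  commands=[
    {"tx":0,"ty":0,"tz":0.04,"ax":0,"ay":0,"az":0,"claw":44},
    {"tx":0,"ty":0,"tz":0,"ax":0,"ay":0,"az":0,"claw":52},
    {"tx":0,"ty":0,"tz":0,"ax":0,"ay":0,"az":0,"claw":54},
    {"tx":0,"ty":0,"tz":0,"ax":0,"ay":0,"az":0,"claw":54},
    {"tx":-0.03,"ty":-0.25,"tz":0.18,"ax":0,"ay":0,"az":0,"claw":54},
    {"tx":-0.05,"ty":-0.45,"tz":0.3,"ax":0,"ay":0,"az":0,"claw":54},
    {"tx":-0.06,"ty":-0.5,"tz":0.35,"ax":0,"ay":0,"az":0,"claw":54},
    {"tx":-0.1,"ty":-0.8,"tz":0.56,"ax":0,"ay":0,"az":0,"claw":54},
    {"tx":-0.1,"ty":-0.8,"tz":0.8,"ax":0,"ay":0,"az":0,"claw":54},
    {"tx":0,"ty":-0.6,"tz":1,"ax":0,"ay":0,"az":0,"claw":54},
  ],
)

```text
t: 43.9
eef_pos: [519.8, 250.3, 126.1]
ee_rot: [[0.067, 0.993, 0.101], [0.57, -0.122, 0.812], [0.819, 0.003, -0.574]]
force: [1.5, 0.1, -0.6]
opening: 54.1
gripper_force: 0.0
```

Run:
```python
from h import *
c=cam('side'); W=pts(c); bottles(W,c['image'])
for bx in ((570,690,290,390),(470,568,290,390)):
    m=blob(W,c['image'],(0,0,0),(255,255,255),(60,130),bx); q=W[m]; print('upright',len(q),rect(q), q[:,2].max())
P,R=pick(409,28,82.7,100); plan(P,R)
```

```text
blue 362 787 outline c [406.9  28.1] [100.5  42.5] axis 83.0 cap dir 83.0 ztop 42.1
ochre 529 973 outline c [388.8 245.2] [100.4  42.8] axis 82.8 cap dir 82.8 ztop 42.0
upright 466 (array([624.7, 337.2]), array([40.8, 40.6]), 171.4) 112.16817074399684
upright 493 (array([527.5, 334.6]), array([42.1, 40.3]), 171.5) 113.19996965597355
from [523.6 248.9 131.9] to [407.6  16.8 118. ] total [-4.64 -9.29 -0.56] [-11.16   1.48  -0.09] rows 12 each [-0.387 -0.774 -0.046] [-0.93   0.123 -0.008]
```

>>> step_arm(
  commands=[
    {"tx":-0.387,"ty":-0.774,"tz":0.4,"ax":-0.93,"ay":0.123,"az":-0.008,"claw":60},
    {"tx":-0.387,"ty":-0.774,"tz":0.4,"ax":-0.93,"ay":0.123,"az":-0.008,"claw":70},
    {"tx":-0.387,"ty":-0.774,"tz":0.2,"ax":-0.93,"ay":0.123,"az":-0.008,"claw":70},
    {"tx":-0.387,"ty":-0.774,"tz":0,"ax":-0.93,"ay":0.123,"az":-0.008,"claw":70},
    {"tx":-0.387,"ty":-0.774,"tz":0,"ax":-0.93,"ay":0.123,"az":-0.008,"claw":70},
    {"tx":-0.387,"ty":-0.774,"tz":0,"ax":-0.93,"ay":0.123,"az":-0.008,"claw":70},
    {"tx":-0.387,"ty":-0.774,"tz":0,"ax":-0.93,"ay":0.123,"az":-0.008,"claw":70},
    {"tx":-0.387,"ty":-0.774,"tz":0,"ax":-0.93,"ay":0.123,"az":-0.008,"claw":70},
    {"tx":-0.387,"ty":-0.774,"tz":0,"ax":-0.93,"ay":0.123,"az":-0.008,"claw":70},
    {"tx":-0.387,"ty":-0.774,"tz":0,"ax":-0.93,"ay":0.123,"az":-0.008,"claw":70},
  ],
)

```text
t: 44.95
eef_pos: [424.4, 57.4, 152.8]
ee_rot: [[0.123, 0.991, -0.045], [0.93, -0.131, -0.344], [-0.347, 0.001, -0.938]]
force: [-0.2, 1.0, -0.7]
opening: 69.9
gripper_force: 0.0
```

>>> step_arm(
  commands=[
    {"tx":-0.387,"ty":-0.774,"tz":-0.1,"ax":-0.93,"ay":0.123,"az":-0.008,"claw":70},
    {"tx":-0.387,"ty":-0.774,"tz":-0.2,"ax":-0.93,"ay":0.123,"az":-0.008,"claw":70},
    {"tx":0,"ty":0,"tz":-0.5,"ax":0,"ay":0,"az":0,"claw":70},
    {"tx":0,"ty":0,"tz":-0.5,"ax":0,"ay":0,"az":0,"claw":70},
    {"tx":0,"ty":0,"tz":-0.5,"ax":0,"ay":0,"az":0,"claw":70},
    {"tx":0,"ty":0,"tz":0,"ax":0,"ay":0,"az":0,"claw":70},
    {"tx":0,"ty":0,"tz":0,"ax":0,"ay":0,"az":0,"claw":70},
    {"tx":0,"ty":0,"tz":0,"ax":0,"ay":0,"az":0,"claw":70},
    {"tx":0,"ty":0,"tz":0,"ax":0,"ay":0,"az":0,"claw":70},
    {"tx":0,"ty":0,"tz":0,"ax":0,"ay":0,"az":0,"claw":70},
  ],
)

```text
t: 45.95
eef_pos: [405.1, 19.4, 106.9]
ee_rot: [[0.11, 0.991, -0.077], [0.811, -0.134, -0.569], [-0.574, -0.0, -0.819]]
force: [-0.3, -0.1, 0.1]
opening: 70.3
gripper_force: 0.0
```

Run:
```python
from h import *
s=arm.sense(); print(np.round(s['qpos'],2))
for n in ('side','wrist'):
    c=cam(n); bottles(pts(c),c['image'])
P,R=pick(409,28,82.7,0); plan(P,R)
```

```text
[ 0.28  0.04 -0.3   1.51 -0.55  2.07]
blue 268 627 outline c [407.2  28. ] [101.1  42. ] axis 82.2 cap dir -97.8 ztop 41.7
ochre 506 950 outline c [383.7 215.5] [100.5  42.6] axis 81.6 cap dir 81.6 ztop 41.9
blue 8843 16514 outline c [408.8  27.5] [100.6  40.6] axis 81.8 cap dir 81.8 ztop 41.5
from [405.   19.4 106.7] to [407.6  16.8  18. ] total [ 0.1  -0.1  -3.55] [ 0.01 -0.01  0.05] rows 4 each [ 0.026 -0.026 -0.887] [ 0.001 -0.002  0.013]
```

Ochre has been knocked to about (384,215), so I'll re-measure it later. Now I'll pick up blue.

>>> step_arm(
  commands=[
    {"tx":0.1,"ty":-0.1,"tz":-0.6,"ax":0,"ay":0,"az":0.05,"claw":70},
    {"tx":0,"ty":0,"tz":-0.8,"ax":0,"ay":0,"az":0,"claw":70},
    {"tx":0,"ty":0,"tz":-0.8,"ax":0,"ay":0,"az":0,"claw":70},
    {"tx":0,"ty":0,"tz":-0.6,"ax":0,"ay":0,"az":0,"claw":70},
    {"tx":0,"ty":0,"tz":-0.4,"ax":0,"ay":0,"az":0,"claw":70},
    {"tx":0,"ty":0,"tz":-0.25,"ax":0,"ay":0,"az":0,"claw":70},
    {"tx":0,"ty":0,"tz":0,"ax":0,"ay":0,"az":0,"claw":50},
    {"tx":0,"ty":0,"tz":0,"ax":0,"ay":0,"az":0,"claw":20},
    {"tx":0,"ty":0,"tz":0,"ax":0,"ay":0,"az":0,"claw":20},
    {"tx":0,"ty":0,"tz":0,"ax":0,"ay":0,"az":0,"claw":20},
  ],
)

```text
t: 47.05
eef_pos: [408.1, 17.2, 20.9]
ee_rot: [[0.104, 0.992, -0.073], [0.812, -0.127, -0.569], [-0.574, 0.0, -0.819]]
force: [0.1, 1.8, 1.4]
opening: 39.3
gripper_force: 60.5
```

Run:
```python
from h import *
s=arm.sense(); P0=np.array(s['eef_pos']);print(s['opening'],s['gripper_force'],s['t'])
P,R=place(625,205,83,80); plan(P,R,P0+[0,0,120])
```

```text
39.3493479289417 60.529911518096924 47.05
from [408.1  17.2 140.9] to [625.2 207.  126.7] total [ 8.69  7.59 -0.57] [11.16 -1.4   0.03] rows 12 each [ 0.724  0.633 -0.047] [ 0.93  -0.117  0.003]
```

>>> step_arm(
  commands=[
    {"tx":0,"ty":0,"tz":0.4,"ax":0,"ay":0,"az":0,"claw":20},
    {"tx":0,"ty":0,"tz":0.9,"ax":0,"ay":0,"az":0,"claw":20},
    {"tx":0,"ty":0,"tz":1,"ax":0,"ay":0,"az":0,"claw":20},
    {"tx":0,"ty":0,"tz":1,"ax":0,"ay":0,"az":0,"claw":20},
    {"tx":0.3,"ty":0.3,"tz":1,"ax":0,"ay":0,"az":0,"claw":20},
    {"tx":0.7,"ty":0.61,"tz":0.4,"ax":0.93,"ay":-0.117,"az":0,"claw":20},
    {"tx":0.7,"ty":0.61,"tz":0,"ax":0.93,"ay":-0.117,"az":0,"claw":20},
    {"tx":0.7,"ty":0.61,"tz":0,"ax":0.93,"ay":-0.117,"az":0,"claw":20},
    {"tx":0.7,"ty":0.61,"tz":0,"ax":0.93,"ay":-0.117,"az":0,"claw":20},
    {"tx":0.7,"ty":0.61,"tz":0,"ax":0.93,"ay":-0.117,"az":0,"claw":20},
  ],
)

```text
t: 48.05
eef_pos: [503.1, 101.0, 139.5]
ee_rot: [[0.125, 0.992, 0.006], [0.991, -0.125, 0.047], [0.047, -0.0, -0.999]]
force: [-0.3, 0.1, -2.1]
opening: 38.8
gripper_force: 60.3
```

>>> step_arm(
  commands=[
    {"tx":0.7,"ty":0.61,"tz":0,"ax":0.93,"ay":-0.117,"az":0,"claw":20},
    {"tx":0.7,"ty":0.61,"tz":0,"ax":0.93,"ay":-0.117,"az":0,"claw":20},
    {"tx":0.7,"ty":0.61,"tz":0,"ax":0.93,"ay":-0.117,"az":0,"claw":20},
    {"tx":0.7,"ty":0.61,"tz":0,"ax":0.93,"ay":-0.117,"az":0,"claw":20},
    {"tx":0.7,"ty":0.61,"tz":-0.1,"ax":0.93,"ay":-0.117,"az":0,"claw":20},
    {"tx":0.7,"ty":0.61,"tz":-0.2,"ax":0.93,"ay":-0.117,"az":0,"claw":20},
    {"tx":0.5,"ty":0.4,"tz":-0.2,"ax":0.93,"ay":-0.117,"az":0,"claw":20},
    {"tx":0,"ty":0,"tz":0,"ax":0,"ay":0,"az":0,"claw":20},
    {"tx":0,"ty":0,"tz":0,"ax":0,"ay":0,"az":0,"claw":20},
    {"tx":0,"ty":0,"tz":0,"ax":0,"ay":0,"az":0,"claw":20},
  ],
)

```text
t: 49.05
eef_pos: [620.0, 202.1, 126.8]
ee_rot: [[0.071, 0.992, 0.1], [0.572, -0.123, 0.811], [0.817, 0.0, -0.576]]
force: [-0.2, 0.3, -0.3]
opening: 39.5
gripper_force: 60.6
```

Run:
```python
from h import *
s=arm.sense(); print(s['opening'],s['t'])
P,R=place(625,205,83,0); plan(P,R)
```

```text
39.548960966628535 49.05
from [620.  202.1 126.8] to [625.2 207.   46.7] total [ 0.21  0.2  -3.2 ] [ 0.02 -0.    0.01] rows 4 each [ 0.052  0.049 -0.801] [ 0.006 -0.001  0.001]
```

>>> step_arm(
  commands=[
    {"tx":0.1,"ty":0.1,"tz":-0.6,"ax":0,"ay":0,"az":0,"claw":20},
    {"tx":0.1,"ty":0.1,"tz":-0.7,"ax":0,"ay":0,"az":0,"claw":20},
    {"tx":0,"ty":0,"tz":-0.6,"ax":0,"ay":0,"az":0,"claw":20},
    {"tx":0,"ty":0,"tz":-0.5,"ax":0,"ay":0,"az":0,"claw":20},
    {"tx":0,"ty":0,"tz":-0.3,"ax":0,"ay":0,"az":0,"claw":20},
    {"tx":0,"ty":0,"tz":-0.15,"ax":0,"ay":0,"az":0,"claw":20},
    {"tx":0,"ty":0,"tz":0,"ax":0,"ay":0,"az":0,"claw":20},
    {"tx":0,"ty":0,"tz":0,"ax":0,"ay":0,"az":0,"claw":20},
    {"tx":0,"ty":0,"tz":0,"ax":0,"ay":0,"az":0,"claw":20},
    {"tx":0,"ty":0,"tz":0,"ax":0,"ay":0,"az":0,"claw":20},
  ],
)

```text
t: 50.05
eef_pos: [625.1, 206.9, 54.5]
ee_rot: [[0.072, 0.992, 0.1], [0.57, -0.123, 0.812], [0.818, -0.001, -0.575]]
force: [0.7, 0.3, -0.5]
opening: 39.4
gripper_force: 60.6
```

>>> step_arm(
  commands=[
    {"tx":0,"ty":0,"tz":-0.12,"ax":0,"ay":0,"az":0,"claw":20},
    {"tx":0,"ty":0,"tz":-0.08,"ax":0,"ay":0,"az":0,"claw":20},
    {"tx":0,"ty":0,"tz":-0.05,"ax":0,"ay":0,"az":0,"claw":20},
    {"tx":0,"ty":0,"tz":-0.03,"ax":0,"ay":0,"az":0,"claw":20},
    {"tx":0,"ty":0,"tz":0,"ax":0,"ay":0,"az":0,"claw":20},
    {"tx":0,"ty":0,"tz":0,"ax":0,"ay":0,"az":0,"claw":20},
    {"tx":0,"ty":0,"tz":0,"ax":0,"ay":0,"az":0,"claw":20},
    {"tx":0,"ty":0,"tz":0,"ax":0,"ay":0,"az":0,"claw":20},
    {"tx":0,"ty":0,"tz":0,"ax":0,"ay":0,"az":0,"claw":20},
    {"tx":0,"ty":0,"tz":0,"ax":0,"ay":0,"az":0,"claw":20},
  ],
)

```text
t: 51.05
eef_pos: [625.0, 207.3, 48.2]
ee_rot: [[0.072, 0.992, 0.1], [0.569, -0.123, 0.813], [0.819, -0.002, -0.573]]
force: [-3.3, -2.3, 5.6]
opening: 39.1
gripper_force: 61.1
```

>>> step_arm(
  commands=[
    {"tx":0,"ty":0,"tz":-0.03,"ax":0,"ay":0,"az":0,"claw":20},
    {"tx":0,"ty":0,"tz":-0.03,"ax":0,"ay":0,"az":0,"claw":20},
    {"tx":0,"ty":0,"tz":0,"ax":0,"ay":0,"az":0,"claw":20},
    {"tx":0,"ty":0,"tz":0,"ax":0,"ay":0,"az":0,"claw":20},
    {"tx":0,"ty":0,"tz":0,"ax":0,"ay":0,"az":0,"claw":20},
    {"tx":0,"ty":0,"tz":0,"ax":0,"ay":0,"az":0,"claw":20},
    {"tx":0,"ty":0,"tz":0,"ax":0,"ay":0,"az":0,"claw":20},
    {"tx":0,"ty":0,"tz":0,"ax":0,"ay":0,"az":0,"claw":20},
    {"tx":0,"ty":0,"tz":0,"ax":0,"ay":0,"az":0,"claw":20},
    {"tx":0,"ty":0,"tz":0,"ax":0,"ay":0,"az":0,"claw":20},
  ],
)

```text
t: 52.05
eef_pos: [625.5, 207.6, 48.2]
ee_rot: [[0.071, 0.992, 0.101], [0.567, -0.124, 0.814], [0.821, -0.001, -0.571]]
force: [-5.4, -2.2, 7.6]
opening: 39.1
gripper_force: 61.5
```

>>> step_arm(
  commands=[
    {"tx":0,"ty":0,"tz":0.05,"ax":0,"ay":0,"az":0,"claw":44},
    {"tx":0,"ty":0,"tz":0,"ax":0,"ay":0,"az":0,"claw":52},
    {"tx":0,"ty":0,"tz":0,"ax":0,"ay":0,"az":0,"claw":54},
    {"tx":0,"ty":0,"tz":0,"ax":0,"ay":0,"az":0,"claw":54},
    {"tx":-0.03,"ty":-0.25,"tz":0.18,"ax":0,"ay":0,"az":0,"claw":54},
    {"tx":-0.05,"ty":-0.45,"tz":0.3,"ax":0,"ay":0,"az":0,"claw":54},
    {"tx":-0.06,"ty":-0.5,"tz":0.35,"ax":0,"ay":0,"az":0,"claw":54},
    {"tx":-0.1,"ty":-0.8,"tz":0.56,"ax":0,"ay":0,"az":0,"claw":54},
    {"tx":-0.1,"ty":-0.8,"tz":0.8,"ax":0,"ay":0,"az":0,"claw":54},
    {"tx":0,"ty":-0.6,"tz":1,"ax":0,"ay":0,"az":0,"claw":54},
  ],
)

```text
t: 53.05
eef_pos: [615.3, 120.8, 126.0]
ee_rot: [[0.075, 0.992, 0.099], [0.57, -0.124, 0.812], [0.818, -0.005, -0.575]]
force: [-0.1, 0.2, 0.6]
opening: 53.9
gripper_force: 0.0
```

Run:
```python
from h import *
c=cam('side'); W=pts(c); bottles(W,c['image'])
c2=cam('top'); bottles(pts(c2),c2['image'])
for bx in ((570,690,290,390),(470,568,290,390),(570,690,170,250)):
    m=blob(W,c['image'],(0,0,0),(255,255,255),(60,130),bx); q=W[m]; print('upright',len(q),rect(q), q[:,2].max())
P,R=pick(386,215.5,82,120); plan(P,R)
```

```text
ochre 508 949 outline c [383.6 215.8] [100.4  42.2] axis 82.8 cap dir 82.8 ztop 41.8
ochre 225 422 outline c [386.8 214.5] [99.7 40.4] axis 82.4 cap dir 82.4 ztop 44.2
upright 468 (array([626.2, 337.3]), array([46.9, 40.9]), 174.0) 110.810885903051
upright 491 (array([526.7, 334.8]), array([42.1, 40. ]), 172.4) 112.08135359405324
upright 427 (array([622.7, 209. ]), array([41.8, 41.2]), 174.6) 111.194066155277
from [619.1 119.2 130.6] to [384.4 204.3 138. ] total [-9.39  3.4   0.3 ] [-11.13   1.52  -0.1 ] rows 12 each [-0.782  0.284  0.025] [-0.928  0.127 -0.008]
```

>>> step_arm(
  commands=[
    {"tx":-0.78,"ty":0,"tz":0.7,"ax":-0.928,"ay":0.127,"az":-0.008,"claw":60},
    {"tx":-0.78,"ty":0,"tz":0.7,"ax":-0.928,"ay":0.127,"az":-0.008,"claw":70},
    {"tx":-0.78,"ty":0,"tz":0.6,"ax":-0.928,"ay":0.127,"az":-0.008,"claw":70},
    {"tx":-0.78,"ty":0.2,"tz":0,"ax":-0.928,"ay":0.127,"az":-0.008,"claw":70},
    {"tx":-0.78,"ty":0.3,"tz":0,"ax":-0.928,"ay":0.127,"az":-0.008,"claw":70},
    {"tx":-0.78,"ty":0.4,"tz":0,"ax":-0.928,"ay":0.127,"az":-0.008,"claw":70},
    {"tx":-0.78,"ty":0.4,"tz":0,"ax":-0.928,"ay":0.127,"az":-0.008,"claw":70},
    {"tx":-0.78,"ty":0.4,"tz":0,"ax":-0.928,"ay":0.127,"az":-0.008,"claw":70},
    {"tx":-0.78,"ty":0.4,"tz":0,"ax":-0.928,"ay":0.127,"az":-0.008,"claw":70},
    {"tx":-0.78,"ty":0.4,"tz":0,"ax":-0.928,"ay":0.127,"az":-0.008,"claw":70},
  ],
)

```text
t: 54.15
eef_pos: [420.7, 185.3, 177.2]
ee_rot: [[0.132, 0.99, -0.052], [0.929, -0.142, -0.342], [-0.346, -0.003, -0.938]]
force: [0.0, 0.2, -0.6]
opening: 70.1
gripper_force: 0.0
```

>>> step_arm(
  commands=[
    {"tx":-0.78,"ty":0.4,"tz":-0.5,"ax":-0.928,"ay":0.127,"az":-0.008,"claw":70},
    {"tx":-0.78,"ty":0.4,"tz":-0.5,"ax":-0.928,"ay":0.127,"az":-0.008,"claw":70},
    {"tx":0,"ty":0,"tz":-0.7,"ax":0,"ay":0,"az":0,"claw":70},
    {"tx":0,"ty":0,"tz":-0.7,"ax":0,"ay":0,"az":0,"claw":70},
    {"tx":0,"ty":0,"tz":-0.6,"ax":0,"ay":0,"az":0,"claw":70},
    {"tx":0,"ty":0,"tz":0,"ax":0,"ay":0,"az":0,"claw":70},
    {"tx":0,"ty":0,"tz":0,"ax":0,"ay":0,"az":0,"claw":70},
    {"tx":0,"ty":0,"tz":0,"ax":0,"ay":0,"az":0,"claw":70},
    {"tx":0,"ty":0,"tz":0,"ax":0,"ay":0,"az":0,"claw":70},
    {"tx":0,"ty":0,"tz":0,"ax":0,"ay":0,"az":0,"claw":70},
  ],
)

```text
t: 55.15
eef_pos: [382.8, 204.7, 102.2]
ee_rot: [[0.119, 0.989, -0.086], [0.811, -0.147, -0.566], [-0.572, -0.003, -0.82]]
force: [-0.2, 0.2, -0.5]
opening: 70.1
gripper_force: 0.0
```

Run:
```python
from h import *
s=arm.sense(); print(np.round(s['qpos'],2))
for n in ('wrist',):
    c=cam(n); bottles(pts(c),c['image'])
P,R=pick(386,215.5,82,0); plan(P,R)
```

```text
[ 0.63  0.31 -0.01  1.7  -0.42  2.44]
ochre 9552 17380 outline c [385.1 215.7] [101.1  40.7] axis 81.9 cap dir 81.9 ztop 41.5
from [382.6 204.7 102. ] to [384.4 204.3  18. ] total [ 0.07 -0.01 -3.36] [-0.01 -0.02  0.05] rows 4 each [ 0.018 -0.004 -0.841] [-0.003 -0.005  0.014]
```

>>> step_arm(
  commands=[
    {"tx":0.04,"ty":0,"tz":-0.5,"ax":0,"ay":0,"az":0.05,"claw":70},
    {"tx":0,"ty":0,"tz":-0.8,"ax":0,"ay":0,"az":0,"claw":70},
    {"tx":0,"ty":0,"tz":-0.8,"ax":0,"ay":0,"az":0,"claw":70},
    {"tx":0,"ty":0,"tz":-0.6,"ax":0,"ay":0,"az":0,"claw":70},
    {"tx":0,"ty":0,"tz":-0.4,"ax":0,"ay":0,"az":0,"claw":70},
    {"tx":0,"ty":0,"tz":-0.2,"ax":0,"ay":0,"az":0,"claw":70},
    {"tx":0,"ty":0,"tz":0,"ax":0,"ay":0,"az":0,"claw":50},
    {"tx":0,"ty":0,"tz":0,"ax":0,"ay":0,"az":0,"claw":20},
    {"tx":0,"ty":0,"tz":0,"ax":0,"ay":0,"az":0,"claw":20},
    {"tx":0,"ty":0,"tz":0,"ax":0,"ay":0,"az":0,"claw":20},
  ],
)

```text
t: 56.2
eef_pos: [383.9, 205.1, 19.6]
ee_rot: [[0.113, 0.99, -0.082], [0.812, -0.139, -0.567], [-0.572, -0.002, -0.82]]
force: [0.7, 1.8, 0.9]
opening: 39.4
gripper_force: 60.2
```

Run:
```python
from h import *
s=arm.sense(); P0=np.array(s['eef_pos']);print(s['opening'],s['gripper_force'],s['t'])
P,R=place(528,205,83,80); plan(P,R,P0+[0,0,120])
```

```text
39.380325168522255 60.20264267921448 56.2
from [383.9 205.1 139.6] to [528.2 207.  126.7] total [ 5.77  0.08 -0.52] [11.14 -1.48  0.08] rows 12 each [ 0.481  0.006 -0.043] [ 0.928 -0.123  0.007]
```

>>> step_arm(
  commands=[
    {"tx":0,"ty":0,"tz":0.4,"ax":0,"ay":0,"az":0,"claw":20},
    {"tx":0,"ty":0,"tz":0.9,"ax":0,"ay":0,"az":0,"claw":20},
    {"tx":0,"ty":0,"tz":1,"ax":0,"ay":0,"az":0,"claw":20},
    {"tx":0,"ty":0,"tz":1,"ax":0,"ay":0,"az":0,"claw":20},
    {"tx":0.2,"ty":0,"tz":1,"ax":0,"ay":0,"az":0,"claw":20},
    {"tx":0.47,"ty":0,"tz":0.4,"ax":0.928,"ay":-0.123,"az":0.007,"claw":20},
    {"tx":0.47,"ty":0,"tz":0,"ax":0.928,"ay":-0.123,"az":0.007,"claw":20},
    {"tx":0.47,"ty":0,"tz":0,"ax":0.928,"ay":-0.123,"az":0.007,"claw":20},
    {"tx":0.47,"ty":0,"tz":0,"ax":0.928,"ay":-0.123,"az":0.007,"claw":20},
    {"tx":0.47,"ty":0,"tz":0,"ax":0.928,"ay":-0.123,"az":0.007,"claw":20},
  ],
)

```text
t: 57.2
eef_pos: [447.6, 204.6, 138.3]
ee_rot: [[0.13, 0.992, 0.003], [0.99, -0.13, 0.048], [0.048, -0.003, -0.999]]
force: [-1.0, 0.8, -0.6]
opening: 39.4
gripper_force: 60.3
```

>>> step_arm(
  commands=[
    {"tx":0.47,"ty":0,"tz":0,"ax":0.928,"ay":-0.123,"az":0.007,"claw":20},
    {"tx":0.47,"ty":0,"tz":0,"ax":0.928,"ay":-0.123,"az":0.007,"claw":20},
    {"tx":0.47,"ty":0,"tz":0,"ax":0.928,"ay":-0.123,"az":0.007,"claw":20},
    {"tx":0.47,"ty":0,"tz":0,"ax":0.928,"ay":-0.123,"az":0.007,"claw":20},
    {"tx":0.47,"ty":0,"tz":-0.1,"ax":0.928,"ay":-0.123,"az":0.007,"claw":20},
    {"tx":0.47,"ty":0,"tz":-0.2,"ax":0.928,"ay":-0.123,"az":0.007,"claw":20},
    {"tx":0.47,"ty":0,"tz":-0.2,"ax":0.928,"ay":-0.123,"az":0.007,"claw":20},
    {"tx":0,"ty":0,"tz":0,"ax":0,"ay":0,"az":0,"claw":20},
    {"tx":0,"ty":0,"tz":0,"ax":0,"ay":0,"az":0,"claw":20},
    {"tx":0,"ty":0,"tz":0,"ax":0,"ay":0,"az":0,"claw":20},
  ],
)

```text
t: 58.2
eef_pos: [529.4, 205.0, 125.5]
ee_rot: [[0.067, 0.993, 0.098], [0.573, -0.119, 0.811], [0.817, 0.002, -0.577]]
force: [-0.0, -0.7, -0.1]
opening: 39.0
gripper_force: 60.5
```

Run:
```python
from h import *
s=arm.sense(); print(s['opening'],s['t'])
P,R=place(528,205,83,0); plan(P,R)
```

```text
39.00650533933889 58.2
from [529.4 205.  125.5] to [528.2 207.   46.7] total [-0.05  0.08 -3.15] [ 0.03  0.01 -0.02] rows 4 each [-0.012  0.02  -0.788] [ 0.007  0.002 -0.005]
```

>>> step_arm(
  commands=[
    {"tx":-0.05,"ty":0.08,"tz":-0.6,"ax":0,"ay":0,"az":0,"claw":20},
    {"tx":0,"ty":0,"tz":-0.7,"ax":0,"ay":0,"az":0,"claw":20},
    {"tx":0,"ty":0,"tz":-0.6,"ax":0,"ay":0,"az":0,"claw":20},
    {"tx":0,"ty":0,"tz":-0.5,"ax":0,"ay":0,"az":0,"claw":20},
    {"tx":0,"ty":0,"tz":-0.3,"ax":0,"ay":0,"az":0,"claw":20},
    {"tx":0,"ty":0,"tz":-0.12,"ax":0,"ay":0,"az":0,"claw":20},
    {"tx":0,"ty":0,"tz":0,"ax":0,"ay":0,"az":0,"claw":20},
    {"tx":0,"ty":0,"tz":0,"ax":0,"ay":0,"az":0,"claw":20},
    {"tx":0,"ty":0,"tz":0,"ax":0,"ay":0,"az":0,"claw":20},
    {"tx":0,"ty":0,"tz":0,"ax":0,"ay":0,"az":0,"claw":20},
  ],
)

```text
t: 59.2
eef_pos: [528.3, 206.4, 53.8]
ee_rot: [[0.069, 0.993, 0.098], [0.571, -0.12, 0.812], [0.818, 0.0, -0.576]]
force: [-0.2, -0.3, -0.7]
opening: 39.4
gripper_force: 60.5
```

>>> step_arm(
  commands=[
    {"tx":0,"ty":0,"tz":-0.12,"ax":0,"ay":0,"az":0,"claw":20},
    {"tx":0,"ty":0,"tz":-0.08,"ax":0,"ay":0,"az":0,"claw":20},
    {"tx":0,"ty":0,"tz":-0.04,"ax":0,"ay":0,"az":0,"claw":20},
    {"tx":0,"ty":0,"tz":-0.02,"ax":0,"ay":0,"az":0,"claw":20},
    {"tx":0,"ty":0,"tz":0,"ax":0,"ay":0,"az":0,"claw":20},
    {"tx":0,"ty":0,"tz":0,"ax":0,"ay":0,"az":0,"claw":20},
    {"tx":0,"ty":0,"tz":0,"ax":0,"ay":0,"az":0,"claw":20},
    {"tx":0,"ty":0,"tz":0,"ax":0,"ay":0,"az":0,"claw":20},
    {"tx":0,"ty":0,"tz":0,"ax":0,"ay":0,"az":0,"claw":20},
    {"tx":0,"ty":0,"tz":0,"ax":0,"ay":0,"az":0,"claw":20},
  ],
)

```text
t: 60.2
eef_pos: [528.2, 206.7, 47.7]
ee_rot: [[0.069, 0.993, 0.098], [0.57, -0.12, 0.813], [0.819, -0.0, -0.574]]
force: [-2.5, -2.2, 5.2]
opening: 39.2
gripper_force: 61.1
```

Contact. I'll release, retreat and check everything.

>>> step_arm(
  commands=[
    {"tx":0,"ty":0,"tz":0.02,"ax":0,"ay":0,"az":0,"claw":44},
    {"tx":0,"ty":0,"tz":0,"ax":0,"ay":0,"az":0,"claw":52},
    {"tx":0,"ty":0,"tz":0,"ax":0,"ay":0,"az":0,"claw":54},
    {"tx":0,"ty":0,"tz":0,"ax":0,"ay":0,"az":0,"claw":54},
    {"tx":-0.03,"ty":-0.25,"tz":0.18,"ax":0,"ay":0,"az":0,"claw":54},
    {"tx":-0.05,"ty":-0.45,"tz":0.3,"ax":0,"ay":0,"az":0,"claw":54},
    {"tx":-0.06,"ty":-0.5,"tz":0.35,"ax":0,"ay":0,"az":0,"claw":54},
    {"tx":-0.1,"ty":-0.8,"tz":0.56,"ax":0,"ay":0,"az":0,"claw":54},
    {"tx":-0.1,"ty":-0.8,"tz":0.8,"ax":0,"ay":0,"az":0,"claw":54},
    {"tx":0,"ty":-0.6,"tz":1,"ax":0,"ay":0,"az":0,"claw":54},
  ],
)

```text
t: 61.2
eef_pos: [518.7, 120.4, 127.2]
ee_rot: [[0.071, 0.993, 0.097], [0.571, -0.12, 0.812], [0.818, -0.003, -0.575]]
force: [0.3, 0.3, -0.6]
opening: 54.1
gripper_force: 0.0
```

>>> step_arm(
  commands=[
    {"tx":-0.5,"ty":-1,"tz":0.6,"ax":0,"ay":0,"az":0,"claw":54},
    {"tx":-0.5,"ty":-1,"tz":0.6,"ax":0,"ay":0,"az":0,"claw":54},
    {"tx":-0.5,"ty":-1,"tz":0.6,"ax":0,"ay":0,"az":0,"claw":54},
    {"tx":-0.5,"ty":-1,"tz":0.6,"ax":0,"ay":0,"az":0,"claw":54},
    {"tx":0,"ty":0,"tz":0.5,"ax":0,"ay":0,"az":0,"claw":54},
    {"tx":0,"ty":0,"tz":0.5,"ax":0,"ay":0,"az":0,"claw":54},
    {"tx":0,"ty":0,"tz":0,"ax":0,"ay":0,"az":0,"claw":54},
    {"tx":0,"ty":0,"tz":0,"ax":0,"ay":0,"az":0,"claw":54},
    {"tx":0,"ty":0,"tz":0,"ax":0,"ay":0,"az":0,"claw":54},
    {"tx":0,"ty":0,"tz":0,"ax":0,"ay":0,"az":0,"claw":54},
  ],
)

```text
t: 62.2
eef_pos: [469.0, 22.4, 211.4]
ee_rot: [[0.07, 0.993, 0.096], [0.571, -0.119, 0.812], [0.818, -0.002, -0.575]]
force: [0.6, 0.3, -0.5]
opening: 54.3
gripper_force: 0.0
```

Run:
```python
from h import *
c=cam('side','sideF.png'); W=pts(c); im=c['image']
for bx in ((570,690,290,390),(470,568,290,390),(570,690,160,250),(470,568,160,250)):
    m=blob(W,im,(0,0,0),(255,255,255),(60,130),bx); q=W[m]; print('upright',len(q),rect(q), q[:,2].max())
for n in ('side','top'):
    if n=='top': c=cam(n); W=pts(c); im=c['image']
    m=blob(W,im,(0,80,10),(20,255,255),(86,110),(480,680,-330,-100)); q=W[m]; print('deck',len(q),rect(q),np.median(q[:,2]).round(1))
    m=blob(W,im,(0,200,80),(4,255,255),(50,75),(560,640,-400,-270)); print('tab',len(W[m]),W[m].mean(0).round(1))
```

```text
upright 465 (array([625.3, 337. ]), array([43.4, 40.4]), 171.5) 112.50609922544685
upright 493 (array([527.2, 334.7]), array([42., 41.]), 171.5) 112.04888036223079
upright 420 (array([622.8, 208.6]), array([42.5, 41.4]), 80.7) 112.1247404880403
upright 449 (array([525.6, 206. ]), array([42.2, 40.5]), 83.2) 112.39424716767542
deck 85 (array([ 557.9, -142.4]), array([26.2, 23.1]), 166.5) 95.0
tab 0 [nan nan nan]
deck 550 (array([ 577.1, -212.7]), array([153.1,  31.8]), 101.1) 96.1
tab 0 [nan nan nan]<stdin>:8: RuntimeWarning: Mean of empty slice.
  ret = um.true_divide(
```

View pics/sideF.png

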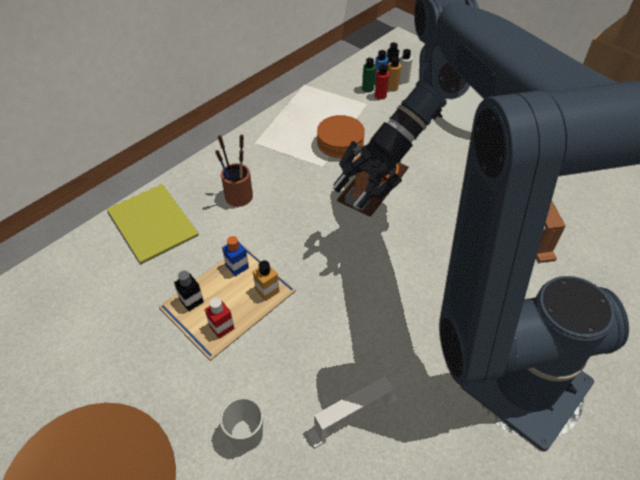

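All four bottles stand on the board at (188,290), (219,317), (235,255) and (265,280), and the bridge deck is unmoved. The gripper hides the tab in the side view, so I'll check it from the top.

Run:
```python
from h import *
c=cam('top','topF.png'); W=pts(c); im=c['image']
m=blob(W,im,(0,0,0),(255,255,255),(45,75),(570,630,-360,-300)); q=W[m]; print(len(q),q.mean(0).round(1) if len(q) else '', im[m].mean(0))
cv2.imwrite('pics/topFc.png',cv2.resize(cv2.cvtColor(im[170:290,340:500],cv2.COLOR_RGB2BGR),None,fx=4,fy=4))
```

```text
0  [nan nan nan]<stdin>:3: RuntimeWarning: Mean of empty slice.
  ret = um.true_divide(
```

View pics/topFc.png

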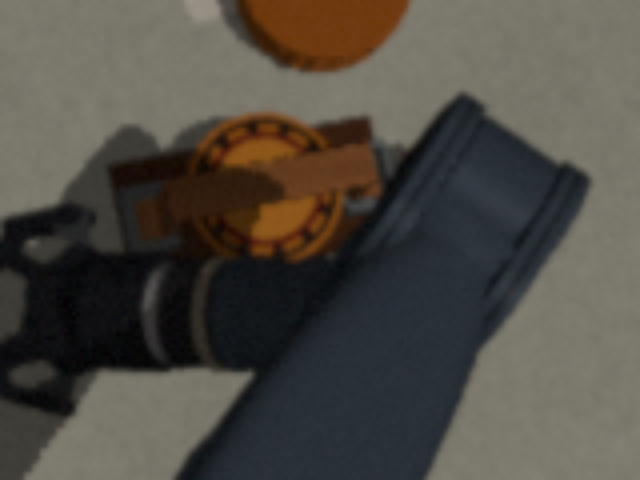

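>>> step_arm(
  commands=[
    {"tx":-0.3,"ty":0.3,"tz":1,"ax":-0.9,"ay":0.1,"az":0,"claw":54},
    {"tx":-0.3,"ty":0.3,"tz":1,"ax":-0.9,"ay":0.1,"az":0,"claw":54},
    {"tx":-0.3,"ty":0.3,"tz":1,"ax":-0.9,"ay":0.1,"az":0,"claw":54},
    {"tx":-0.3,"ty":0.3,"tz":1,"ax":-0.9,"ay":0.1,"az":0,"claw":54},
    {"tx":-0.3,"ty":0.3,"tz":0,"ax":-0.9,"ay":0.1,"az":0,"claw":54},
    {"tx":-0.3,"ty":0.3,"tz":0,"ax":-0.9,"ay":0.1,"az":0,"claw":54},
    {"tx":-0.3,"ty":0.3,"tz":0,"ax":-0.9,"ay":0.1,"az":0,"claw":54},
    {"tx":0,"ty":0,"tz":0,"ax":0,"ay":0,"az":0,"claw":54},
    {"tx":0,"ty":0,"tz":0,"ax":0,"ay":0,"az":0,"claw":54},
    {"tx":0,"ty":0,"tz":0,"ax":0,"ay":0,"az":0,"claw":54},
  ],
)

```text
t: 63.35
eef_pos: [416.9, 73.5, 311.4]
ee_rot: [[0.117, 0.993, 0.014], [0.99, -0.118, 0.072], [0.073, 0.006, -0.997]]
force: [0.4, 0.1, -0.3]
opening: 54.0
gripper_force: 0.0
```

Run:
```python
from h import *
for n in ('top','side'):
    c=cam(n); W=pts(c); im=c['image']
    m=blob(W,im,(0,150,30),(6,255,255),(45,75),(570,630,-370,-270)); q=W[m]; print(n,'tab',len(q),q.mean(0).round(1) if len(q) else '')
    m=blob(W,im,(0,80,10),(20,255,255),(86,110),(480,680,-330,-100)); q=W[m]; print('deck',len(q),rect(q) if len(q)>5 else '',np.percentile(q[:,2],[5,95]).round(1))
```

```text
top tab 56 [ 598.9 -334.3   58.3]
deck 556 (array([ 576.6, -212.5]), array([153.3,  31.2]), 101.4) [ 90.3 102.6]
side tab 56 [ 593.1 -332.1   57.1]
deck 275 (array([ 573.1, -212.3]), array([155. ,  29.7]), 100.3) [ 90.9 100.7]
```

The arm is out, the bridge is seated and all the bottles are upright, so I'll hand the job in.

```bash
python3 -c "
from plant import arm
print(arm.finish_job())"
```

```text
the job is handed in; nothing more can be done
None
```

The job is handed in at about 63 s: the sprung arm is out at its stop, the bridge rests in both notches, all four bottles (red, blue, black, ochre) stand upright on the board, and the robot is clear of everything.

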